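Check the vice spindle's thread with the comb leaf

TASK

Take the longer of the two thread comb leaves out of the wooden rack and, feeling gently for the grooves, seat all its teeth fully in the thread on top of the wooden spindle lying in its stand; hold it there for two seconds under light pressure, upright and flat along the spindle, to check that it sits home without a gap. Then put it back upright, fully down in its slot in the rack, and let go; leave the shorter leaf alone and never press the leaf hard on the spindle.

Things in the scene. Friction and masses are not known exactly. Their poses are not given: they have to be found in the camera images.
- leaf_grip (a point): Centre of the dark wooden grip of the longer comb leaf (loose, about 0.09 kg). Axes: x along the blade, y through its thickness, z up, teeth down. Grip 30 (x) x 14 (y) x 40 mm (z), taken across its 14 mm. Aluminium blade below, 56 long x 5 mm thick, from 18 to 46.5 mm below this point. It starts upright in either slot of the rack, tips on the slot's floor.
- leaf_tips (a point): Middle of the row of tooth tips of the longer leaf, 52 mm below its grip centre; same axes. Four sharp 90-degree V teeth, 5.5 mm deep, at x = -18, -6, 6, 18 mm (pitch 12 mm).
- short_leaf_grip (a point): Centre of the grip of the other leaf, which looks alike but has a blade only 36 mm long and finer teeth. It stands in the rack's other slot and is to be left alone (moving it over 20 mm fails).
- rack_top (a point): Centre of the top of the fixed wooden rack, a block 95 (x) x 150 (y) x 30 mm (z); this point is 30 mm above the table. Two slots 66 mm long (x) by 9 mm wide (y), chamfered 2 mm, centred at x = 0, y = 38 and -38 mm, 22 mm deep. A leaf fully down in its slot has its grip centre 30 mm above this point. One slot holds the longer leaf, the other the shorter.
- stand: Fixed wooden stand with the spindle; origin under its centre on the table, x along the spindle. Base 200 x 85 x 12 mm; two notched blocks 22 mm thick at x = -78 and 78 mm, 70 mm wide, 58 mm high. The spindle in them is held fast; its dark head, 50 mm across, starts at about x = 98 mm. Push the leaf on it with 3 to 10 N; over 35 N between them (the flanks wedge, doubling the push) fails.
- spindle_axis (a point): On the spindle's axis midway between the blocks, 48 mm above the table; x along it, z up. V thread free from x = -60 to 60 mm: pitch 12, crests 40 mm diameter (2 mm flats), 90-degree grooves 5 mm deep, leaning 7 degrees off square. The spindle lies shifted along x by an unmeasured part of a pitch each time: find the grooves by feel or sight.
- thread_top (a point): Top of the spindle, 20 mm above spindle_axis, at crest height (whether crest or groove lies just here varies). With the leaf home, teeth down to the groove roots, its tips are 5 mm below this point and its grip centre 47 mm above. The flanks stand at 45 degrees: a level leaf resting h mm above home is about h mm off along x, one way or the other.
There are look-alikes about, which are no part of the job. Of the things shaped like the part that bears rack_top, the wooden one is meant.

How it is judged:
By the outcome, as a careful person would: the job done as asked, in the order asked, and still so for the second after the job is handed in, with the robot touching nothing.
It also fails if it takes over 67 s, if anything falls off the work surface, if the arm or the gripper's body presses on something with over 40 N, if the wrist force passes 120 N, or if a joint passes its speed limit or range.

ROBOT

A 6-joint arm with a two-finger parallel gripper is mounted at the origin on the work surface. World frame = base frame: x ahead of the robot, y to its left, z up, the work surface at z = 0. Lengths are in m, angles in rad, forces in N, time in s.
With the tool pointing down it reaches from about 0.4 to 0.925 m from the base axis. Payload 12.5 kg.
Tool frame: the origin (TCP) lies midway between the tips of the shut fingers; the grasp point (between the pads) lies 19 mm behind it; z points along the fingers, y is the line along which they close (so a half turn about z gives the same grasp; the last joint's range is limited). The gripper opens to 95 mm and grips with 3 to 60 N. Pads are 20 mm wide; open, the fingers measure 119 mm over their backs; the gripper's body (75 mm by 180 mm) begins 59 mm behind the grasp point.
Start: joints at [-0.106, 0.491, 1.559, -0, 1.092, -0.106], TCP at [0.625, 0, 0.215] pointing down, gripper open.
Joint ranges: [-3.1, 3.1], [-0.84, 2.19], [0.05, 2.79], [-1.13, 4.28], [0.06, 2.93], [-2.69, 2.69]. Speed limits (rad/s): [2.22, 2.22, 2.79, 3.14, 3.14, 3.14].

INTERFACE

Orientations are given as a 3x3 rotation matrix whose columns are the frame's x, y, z axes.
In Python, from station import bot, cams, hand_in gives the robot as it stands.
- The arm moves only by the tool arm_command, never from a script. Its argument "series" is a list of rows, each an object with "translation": the shift along the tool's x, y, z in m, a list of three; "rotation": the turn, a rotation vector about the tool's x, y, z in degrees, a list of three. A call has 1 to 20 rows; each row is the pose to reach, as a shift and turn from the pose commanded when the call began, along the tool's axes at that moment; what a row does not reach only later rows make up. A row lasts 1/12 s, in which the tool goes at most 41.7 mm and 7.16 degrees, less where a joint would pass 70% of its speed; a pose out of reach is approached as far as the arm can. A call with a gripper value outside its range is refused whole. "hand" is the opening, from -1 (shut) to 1 (fully open), so that 0 is half open, set as the call begins (left out, the last holds). The fingers move at their own pace and stop on an object; the grip force is fixed at half the most. Time passes only in rows, so rows that repeat a pose let the fingers close. It gives the time, the measured TCP pose, the force, the opening and the grip force at its end, in the units of the state.
- bot.sense(): the state, without advancing time (a new reading comes with each control period).
- cams.snapshot(name): name is "scene" or "side" or "wrist"; returns a dict with "img" (480x640x3 uint8, blue, green, red), "range_z" (480x640 float32, m along the optical axis (not along the pixel's ray), 0 where there is no reading), "fx", "fy", "cx", "cy" (pixels), "xyz" and "attitude" of the camera in the world; the wrist camera has in their place "tool_from_camera" (4x4, takes a point from camera to tool coordinates, whose origin is the TCP and whose axes are the flange's). Camera axes: x right, y down, z forward; pixel columns grow to the right and rows downward; lengths in m; the calibration is good to about 2 mm. A picture is of the moment at which its call begins: read the wrist's pose just before it.
- hand_in(): hands the job in; it is judged then, once.
The state is a dict: "clock": time; "joints": joint angles; "qvel": joint speeds; "joint_torque": joint torques, N m; "eef_pos": TCP position; "ee_rot": TCP orientation; "wrist_force": force on the tool from outside, world axes, zero at the start; "torque": the same for the moment, N m; "grip_width": finger opening in m; "finger_force": force on a finger pad.
Only numpy, scipy, OpenCV 4.12 (cv2) and the standard library are available. Lean on these libraries where they do the work, as an engineer would, in place of code of your own. Each camera call takes 0.05 s, during which the arm holds its last target. There are 200 camera calls.

## Working session

There is one attempt and no reset: what is moved stays moved. The work goes in short steps, Python scripts to look and compute and a tool call to move; the robot and the scene stay as the last step left them, time stands still between calls to the robot, and variables do not carry over. Pictures are saved under pics/ and viewed, at most 10 in all, crops included, and the job is handed in when it is done.

Besides the shell and the picture viewer there is one more tool, called by a JSON object that holds its "name" and its "arguments". arm_command: Moves the arm, as the interface text tells. Its arguments: {"type":"object","properties":{"series":{"type":"array"},"hand":{"type":"number"}},"required":["series"]}

```bash
mkdir -p pics && ls && cat > h.py <<'E'
import numpy as np, cv2
from station import bot, cams
def snap(name):
    s=bot.sense(); c=cams.snapshot(name)
    if 'xyz' in c:
        R=np.array(c['attitude']);t=np.array(c['xyz'])
    else:
        M=np.array(c['tool_from_camera']);E=np.array(s['ee_rot']);R=E@M[:3,:3];t=E@M[:3,3]+np.array(s['eef_pos'])
    c['R']=R;c['t']=t
    # world points from depth
    v,u=np.mgrid[0:480,0:640];z=c['range_z']
    p=np.stack([(u-c['cx'])/c['fx']*z,(v-c['cy'])/c['fy']*z,z],-1)
    c['W']=p@R.T+t; c['W'][z==0]=np.nan
    return c
def ray(c,u,v,z):
    d=c['R']@np.array([(u-c['cx'])/c['fx'],(v-c['cy'])/c['fy'],1.]);return c['t']+d*(z-c['t'][2])/d[2]
def proj(c,P):
    q=(np.asarray(P)-c['t'])@c['R'];return np.array([q[...,0]/q[...,2]*c['fx']+c['cx'],q[...,1]/q[...,2]*c['fy']+c['cy']]).T
E
python3 - <<'E'
from h import *
import pickle
for n in ['scene','side','wrist']:
    c=snap(n);cv2.imwrite(f'pics/{n}0.png',c['img']);pickle.dump(c,open(n+'0.pkl','wb'));print(n,c['t'],c['R'].round(3).tolist(),c['fx'],np.isfinite(c['W'][...,0]).mean())
s=bot.sense();print({k:np.round(v,3).tolist() for k,v in s.items()})
E
```

```text
pics
scene [ 0.74764308 -0.44858033  0.65867651] [[0.861, 0.37, -0.349], [0.508, -0.641, 0.576], [-0.011, -0.673, -0.74]] 530.8439768636811 0.995908203125
side [0.33976679 0.64709657 0.7175788 ] [[-0.981, -0.138, 0.136], [-0.194, 0.677, -0.71], [0.006, -0.723, -0.691]] 606.8569647002919 0.9961783854166667
wrist [0.62440355 0.07952326 0.3846679 ] [[1.0, 0.0, -0.002], [-0.0, -0.96, -0.282], [-0.002, 0.282, -0.96]] 332.9380671316851 0.99583984375
{'clock': 0.15, 'joints': [-0.106, 0.491, 1.559, -0.0, 1.092, -0.106], 'qvel': [-0.0, -0.002, -0.001, 0.0, -0.002, -0.001], 'joint_torque': [0.0, -61.29, -25.828, 0.069, 0.047, -0.0], 'eef_pos': [0.625, 0.0, 0.214], 'ee_rot': [[-0.0, 1.0, -0.001], [1.0, 0.0, 0.0], [0.0, -0.001, -1.0]], 'wrist_force': [-0.317, 0.36, 0.28], 'torque': [-0.017, 0.002, 0.002], 'finger_force': 0.0, 'grip_width': 0.095}
```

View pics/scene0.png

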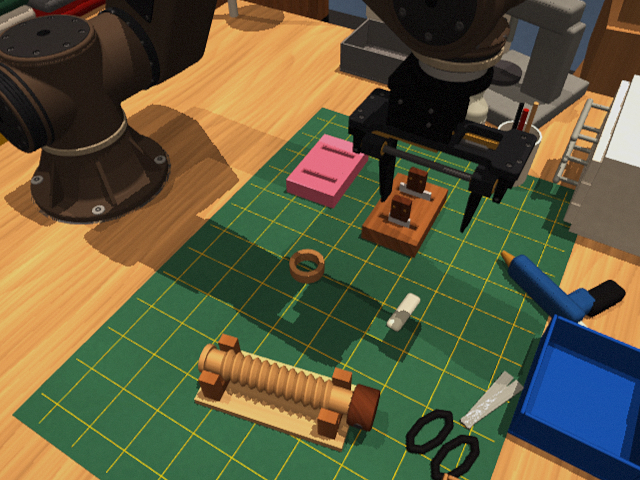

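View pics/side0.png

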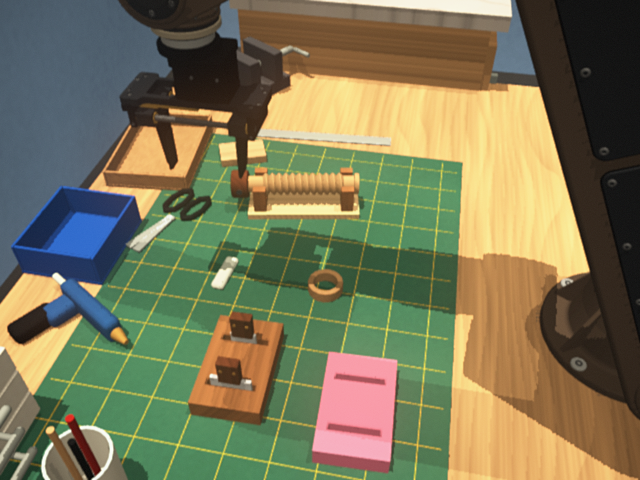

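The scene view shows the wooden rack at about (405,213), with leaf grips at (418,180) and (401,207). A pink look-alike rack sits at (330,168), and the spindle stand is at (290,390) with its head at (365,408). The side view shows the grips at (241,326) and (229,372), and the head at (240,183).

Candidates for the longer leaf, by side-view pixel, are the far leaf (241,326) and the near leaf (229,372). The pink rack (355,410) is empty and excluded. I'll measure the blades and take one close crop.

```bash
python3 - <<'E'
from h import *
import pickle
A=[];C=[]
for n in ['scene','side']:
    c=pickle.load(open(n+'0.pkl','rb'));W=c['W'].reshape(-1,3);I=c['img'].reshape(-1,3).astype(int)
    b,g,r=I.T
    # rack top: z~.03
    base={'scene':(405,213),'side':(240,370)}[n]; p=ray(c,*base,.03);print(n,'rack approx',p.round(3))
    near=np.hypot(W[:,0]-p[0],W[:,1]-p[1])<.12
    top=near&(abs(W[:,2]-.03)<.004)&(r>b+25)&~((b>120)&(r>180))
    q=W[top];rect=cv2.minAreaRect((q[:,:2]*1000).astype(np.float32));print('top rect mm',rect,len(q),q[:,2].mean())
    hi=near&(W[:,2]>.072)&(W[:,2]<.09);print('gripz',W[near&(W[:,2]<.12)&(W[:,2]>.05)][:,2].max())
    k=W[near&(W[:,2]>.074)&(W[:,2]<.085)]
    if len(k)>10:
        _,l,cc=cv2.kmeans(k[:,:2].astype(np.float32),2,None,(3,50,1e-6),5,2)
        for j in (0,1):
            kk=k[l[:,0]==j];print('grip',kk.mean(0).round(4),len(kk),cv2.minAreaRect((kk[:,:2]*1000).astype(np.float32)))
    # blade: grey, z .032-.045
    sat=I.max(1)-I.min(1)
    bl=near&(W[:,2]>.034)&(W[:,2]<.048)&(sat<45)&(I.max(1)>90)
    k=W[bl];_,l,cc=cv2.kmeans(k[:,:2].astype(np.float32),2,None,(3,50,1e-6),5,2)
    for j in (0,1):
        kk=k[l[:,0]==j];print('blade',kk.mean(0).round(4),len(kk),cv2.minAreaRect((kk[:,:2]*1000).astype(np.float32)))
    sp=ray(c,*{'scene':(290,385),'side':(305,185)}[n],.06)
    near=(np.hypot(W[:,0]-sp[0],W[:,1]-sp[1])<.13)
    t=W[near&(W[:,2]>.064)&(W[:,2]<.08)]
    print('spindle',sp.round(3),len(t),cv2.minAreaRect((t[:,:2]*1000).astype(np.float32)),t.mean(0))
    bb=W[near&(abs(W[:,2]-.012)<.003)];print('base',cv2.minAreaRect((bb[:,:2]*1000).astype(np.float32)))
c=pickle.load(open('side0.pkl','rb'));a=cv2.resize(c['img'][300:430,180:300],None,fx=4,fy=4,interpolation=2)
c=pickle.load(open('wrist0.pkl','rb'))
cv2.imwrite('pics/crop1.png',np.hstack([a[:480],cv2.resize(c['img'],(320,240),interpolation=3).repeat(2,0)[:480] if 0 else a[:480,:0]]))
E
```

```text
scene rack approx [0.548 0.162 0.03 ]
top rect mm ((543.61865234375, 176.32290649414062), (96.02995300292969, 152.3438262939453), 1.8311400413513184) 2435 0.028963319034217252
gripz 0.08184932398169709
grip [0.5427 0.2131 0.0781] 133 ((542.486328125, 213.10951232910156), (29.957199096679688, 16.744056701660156), 1.768811821937561)
grip [0.5479 0.1375 0.0781] 154 ((547.5491943359375, 138.30908203125), (29.909074783325195, 15.704179763793945), 3.8249192237854004)
blade [0.5431 0.2139 0.0397] 48 ((542.4427490234375, 214.112548828125), (55.36422348022461, 7.765028476715088), 1.1870856285095215)
blade [0.5591 0.1386 0.0384] 13 ((547.5069580078125, 138.68284606933594), (6.253392219543457, 35.74795150756836), 89.21411895751953)
spindle [ 0.559 -0.208  0.06 ] 1617 ((550.4569091796875, -204.57322692871094), (227.4372100830078, 38.462181091308594), 11.810592651367188) [ 0.58324534 -0.19812022  0.06726033]
base ((535.5621337890625, -206.72247314453125), (200.08189392089844, 87.12630462646484), 11.630797386169434)
side rack approx [0.535 0.193 0.03 ]
top rect mm ((542.855712890625, 178.560867309
[... 239 characters left out ...]
72478413581848)
grip [0.5454 0.1427 0.0796] 234 ((545.958984375, 141.4919891357422), (15.592941284179688, 30.052902221679688), 89.1208724975586)
blade [0.5379 0.218  0.0396] 125 ((540.7077026367188, 217.94097900390625), (55.500892639160156, 10.225493431091309), 0.49627700448036194)
blade [0.5389 0.1427 0.0379] 35 ((545.498291015625, 142.67942810058594), (35.482486724853516, 4.894088268280029), 3.8413844108581543)
spindle [ 0.527 -0.187  0.06 ] 709 ((547.694580078125, -200.97850036621094), (225.78770446777344, 36.71888732910156), 14.195584297180176) [ 0.55606883 -0.19559392  0.06718642]
base ((531.9035034179688, -193.44622802734375), (200.5939483642578, 68.31712341308594), 10.751700401306152)
```

View pics/crop1.png

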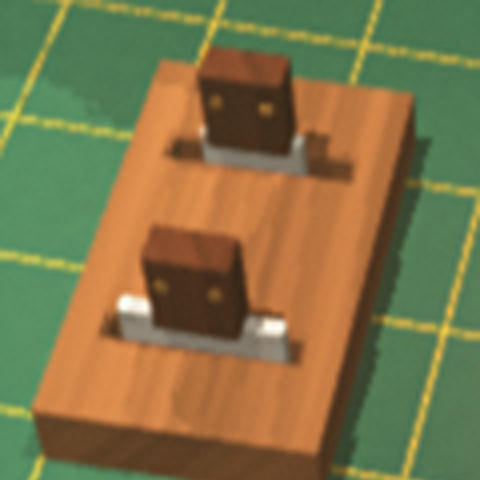

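The near leaf at side (229,372) has a 55.5 mm blade, so it is the longer one. The far leaf has a 35.5 mm blade. The crop confirms this: the near blade sticks out wide on both sides of its grip, and the far one barely does. The target grip is at about (0.5415, 0.2155) with a yaw of about 1.5°. I'm moving above it now.

{"name": "arm_command", "arguments": {"hand": -0.05, "series": [{"translation": [0.2155,-0.0835,0.015],"rotation": [0,0,88.5]},{"translation": [0.2155,-0.0835,0.015],"rotation": [0,0,88.5]},{"translation": [0.2155,-0.0835,0.015],"rotation": [0,0,88.5]},{"translation": [0.2155,-0.0835,0.015],"rotation": [0,0,88.5]},{"translation": [0.2155,-0.0835,0.015],"rotation": [0,0,88.5]},{"translation": [0.2155,-0.0835,0.015],"rotation": [0,0,88.5]},{"translation": [0.2155,-0.0835,0.015],"rotation": [0,0,88.5]},{"translation": [0.2155,-0.0835,0.015],"rotation": [0,0,88.5]},{"translation": [0.2155,-0.0835,0.015],"rotation": [0,0,88.5]},{"translation": [0.2155,-0.0835,0.015],"rotation": [0,0,88.5]},{"translation": [0.2155,-0.0835,0.015],"rotation": [0,0,88.5]},{"translation": [0.2155,-0.0835,0.015],"rotation": [0,0,88.5]},{"translation": [0.2155,-0.0835,0.015],"rotation": [0,0,88.5]},{"translation": [0.2155,-0.0835,0.015],"rotation": [0,0,88.5]},{"translation": [0.2155,-0.0835,0.015],"rotation": [0,0,88.5]},{"translation": [0.2155,-0.0835,0.015],"rotation": [0,0,88.5]}]}}

```text
clock: 1.48
eef_pos: [0.5414, 0.2155, 0.1995]
ee_rot: [[1.0, 0.029, -0.0], [0.029, -1.0, -0.0], [-0.0, 0.0, -1.0]]
wrist_force: [-0.1, -0.6, 0.7]
grip_width: 0.045
finger_force: 0.0
```

```bash
cat > rack.py <<'E'
from h import *
import pickle,sys
for n in ['wrist','scene','side']:
    c=snap(n);pickle.dump(c,open(n+'1.pkl','wb'))
    if n=='wrist':cv2.imwrite('pics/wrist1.png',c['img'])
    W=c['W'].reshape(-1,3);I=c['img'].reshape(-1,3).astype(int);b,g,r=I.T
    near=np.hypot(W[:,0]-.543,W[:,1]-.178)<.1
    top=near&(abs(W[:,2]-.03)<.005)&(r>b+25)&~((b>120)&(r>180))
    q=W[top]
    if len(q)>50: print(n,'rack',cv2.minAreaRect((q[:,:2]*1000).astype(np.float32)),q[:,2].mean())
    for y in (.2155,.14):
        box=(abs(W[:,0]-.542)<.04)&(abs(W[:,1]-y)<.02)
        k=W[box&(W[:,2]>.074)&(W[:,2]<.087)]
        if len(k)>10:print(n,'grip',k.mean(0).round(4),len(k),cv2.minAreaRect((k[:,:2]*1000).astype(np.float32)))
s=bot.sense();print(s['eef_pos'],np.round(s['ee_rot'],3).tolist(),s['grip_width'],s['clock'],s['wrist_force'],np.round(s['joints'],2))
E
python3 rack.py
```

```text
wrist rack ((542.6805419921875, 178.67848205566406), (95.59072875976562, 150.45201110839844), 1.7385172843933105) 0.030611536022468102
wrist grip [0.5426 0.2165 0.0802] 515 ((541.638916015625, 216.4253387451172), (29.720590591430664, 13.746767044067383), 1.237367868423462)
wrist grip [0.5474 0.1417 0.0799] 548 ((546.8187866210938, 141.06727600097656), (29.56064224243164, 14.350566864013672), 1.0967915058135986)
scene rack ((543.5126342773438, 177.30587768554688), (96.12583923339844, 153.60430908203125), 1.9696078300476074) 0.028877381331282027
scene grip [0.5427 0.2128 0.078 ] 137 ((541.97314453125, 214.18589782714844), (30.43622589111328, 17.148664474487305), 0.1585513800382614)
scene grip [0.5479 0.1373 0.0781] 156 ((547.2637329101562, 138.67129516601562), (29.77484130859375, 16.27271270751953), 0.40300124883651733)
side rack ((542.8008422851562, 178.84364318847656), (96.01270294189453, 154.28057861328125), 1.704287052154541) 0.030491783649127302
side grip [0.5406 0.2178 0.0796] 270 ((541.0927734375, 216.5611572265625), (30.19340705871582, 15.210251808166504), 3.293306827545166)
side grip [0.5456 0.1429 0.0795] 237 ((545.727783203125, 141.97874450683594), (16.46522331237793, 30.4069881439209), 89.51261901855469)
[0.54149996 0.21552151 0.19958911] [[1.0, 0.028, 0.0], [0.028, -1.0, -0.0], [0.0, 0.0, -1.0]] 0.045037524789016126 1.6333 [ 0.42611056 -0.28486853 -0.30380431] [ 0.27  0.45  1.68 -0.    1.01  1.81]
```

View pics/wrist1.png

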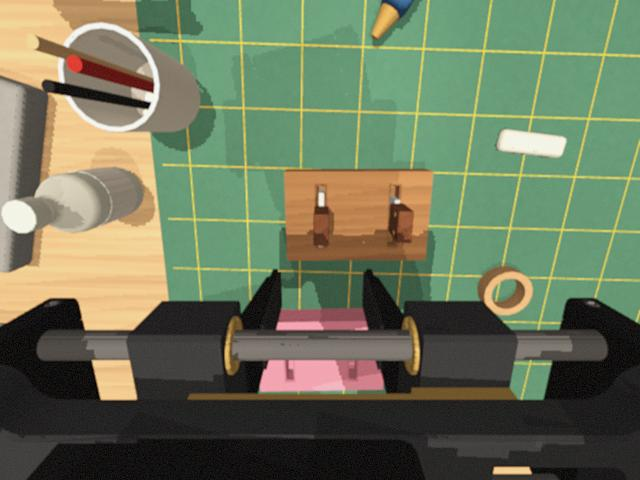

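The wrist view shows the wooden rack with the long leaf at (321,215) and the short one at (400,215), and the open fingers line up with the long one. I'm going down to grasp.

{"name": "arm_command", "arguments": {"series": [{"translation": [0,-0.0007,0.03],"rotation": [0,0,0]},{"translation": [0,-0.0007,0.06],"rotation": [0,0,0]},{"translation": [0,-0.0007,0.09],"rotation": [0,0,0]},{"translation": [0,-0.0007,0.115],"rotation": [0,0,0]},{"translation": [0,-0.0007,0.13],"rotation": [0,0,0]},{"translation": [0,-0.0007,0.142],"rotation": [0,0,0]},{"translation": [0,-0.0007,0.15],"rotation": [0,0,0]},{"translation": [0,-0.0007,0.155],"rotation": [0,0,0]},{"translation": [0,-0.0007,0.157],"rotation": [0,0,0]},{"translation": [0,-0.0007,0.157],"rotation": [0,0,0]},{"translation": [0,-0.0007,0.157],"rotation": [0,0,0]}]}}

```text
clock: 2.55
eef_pos: [0.5418, 0.2163, 0.0433]
ee_rot: [[1.0, 0.026, 0.001], [0.026, -1.0, 0.0], [0.001, -0.0, -1.0]]
wrist_force: [-0.7, -0.3, -0.2]
grip_width: 0.0451
finger_force: 0.0
```

{"name": "arm_command", "arguments": {"hand": -1, "series": [{"translation": [0,0,0],"rotation": [0,0,0]},{"translation": [0,0,0],"rotation": [0,0,0]},{"translation": [0,0,0],"rotation": [0,0,0]},{"translation": [0,0,0],"rotation": [0,0,0]},{"translation": [0,0,0],"rotation": [0,0,0]},{"translation": [0,0,0],"rotation": [0,0,0]},{"translation": [0,0,0],"rotation": [0,0,0]},{"translation": [0,0,0],"rotation": [0,0,0]}]}}

```text
clock: 3.22
eef_pos: [0.5416, 0.2163, 0.0427]
ee_rot: [[1.0, 0.026, 0.0], [0.026, -1.0, 0.0], [0.0, -0.0, -1.0]]
wrist_force: [0.1, 0.8, -0.3]
grip_width: 0.0139
finger_force: 30.0
```

{"name": "arm_command", "arguments": {"series": [{"translation": [0,0,-0.008],"rotation": [0,0,0]},{"translation": [0,0,-0.02],"rotation": [0,0,0]},{"translation": [0,0,-0.04],"rotation": [0,0,0]},{"translation": [0,0,-0.07],"rotation": [0,0,0]},{"translation": [0,0,-0.1],"rotation": [0,0,0]},{"translation": [0,0,-0.13],"rotation": [0,0,0]},{"translation": [0,0,-0.15],"rotation": [0,0,0]},{"translation": [0,0,-0.157],"rotation": [0,0,0]},{"translation": [0,0,-0.157],"rotation": [0,0,0]},{"translation": [0,0,-0.157],"rotation": [0,0,0]}]}}

```text
clock: 4.05
eef_pos: [0.5411, 0.2161, 0.1993]
ee_rot: [[1.0, 0.026, -0.0], [0.026, -1.0, -0.0], [-0.0, 0.0, -1.0]]
wrist_force: [-0.3, 0.2, -0.3]
grip_width: 0.0139
finger_force: 30.0
```

{"name": "arm_command", "arguments": {"series": [{"translation": [-0.002,0.015,0],"rotation": [0,0,-0.5]},{"translation": [-0.005,0.04,0],"rotation": [0,0,-1]},{"translation": [-0.009,0.075,0],"rotation": [0,0,-2]},{"translation": [-0.013,0.11,0],"rotation": [0,0,-3]},{"translation": [-0.017,0.145,0],"rotation": [0,0,-4]},{"translation": [-0.02,0.18,0],"rotation": [0,0,-5]},{"translation": [-0.024,0.215,0],"rotation": [0,0,-6]},{"translation": [-0.028,0.25,0],"rotation": [0,0,-7]},{"translation": [-0.032,0.285,0],"rotation": [0,0,-8]},{"translation": [-0.036,0.32,0],"rotation": [0,0,-9]},{"translation": [-0.04,0.355,0],"rotation": [0,0,-10]},{"translation": [-0.044,0.39,0],"rotation": [0,0,-10]},{"translation": [-0.046,0.415,0],"rotation": [0,0,-10]},{"translation": [-0.047,0.428,0],"rotation": [0,0,-10]},{"translation": [-0.047,0.428,0],"rotation": [0,0,-10]},{"translation": [-0.047,0.428,0],"rotation": [0,0,-10]},{"translation": [-0.047,0.428,0],"rotation": [0,0,-10]},{"translation": [-0.047,0.428,0],"rotation": [0,0,-10]}]}}

```text
clock: 5.55
eef_pos: [0.5058, -0.2115, 0.1994]
ee_rot: [[0.98, 0.201, -0.0], [0.201, -0.98, 0.0], [-0.0, -0.001, -1.0]]
wrist_force: [-0.7, 0.2, -1.2]
grip_width: 0.0139
finger_force: 30.0
```

```bash
cat > stand.py <<'E'
from h import *
import pickle,sys
for n in ['wrist','scene','side']:
    c=snap(n);pickle.dump(c,open(n+'2.pkl','wb'))
    if n=='wrist':cv2.imwrite('pics/wrist2.png',c['img'])
    W=c['W'].reshape(-1,3)
    d=W[:,:2]-[.5355,-.2067];a=np.deg2rad(11.6);X=d@[np.cos(a),np.sin(a)];Y=d@[-np.sin(a),np.cos(a)]
    near=(abs(X)<.14)&(abs(Y)<.06)
    bb=W[near&(abs(W[:,2]-.012)<.003)]
    if len(bb)>50:print(n,'base',cv2.minAreaRect((bb[:,:2]*1000).astype(np.float32)),len(bb))
    # spindle: fit cylinder axis (r unknown by x): crest line = per-slice circle fit on x in [-60,60]
    m=near&(abs(X)<.06)&(W[:,2]>.05)&(W[:,2]<.0705);P=np.c_[X,Y,W[:,2]][m]
    if len(P)>200:
        from scipy.optimize import least_squares
        f=lambda p:np.hypot(P[:,1]-p[0]-p[1]*P[:,0],P[:,2]-p[2])-p[3]
        r=least_squares(f,[0,0,.048,.018],loss='soft_l1',f_scale=.002);print(n,'axis y0,slope,z,r',r.x.round(4),len(P))
        f=lambda p:np.hypot(P[:,1]-p[0]-p[1]*P[:,0],P[:,2]-.048)-p[2]
        r=least_squares(f,[0,0,.018],loss='soft_l1',f_scale=.002);print('  z fixed',r.x.round(4))
s=bot.sense();print(s['eef_pos'],np.round(s['ee_rot'],3).tolist(),s['grip_width'],s['clock'],s['wrist_force'],np.round(s['joints'],2))
E
python3 stand.py
```

```text
wrist base ((534.4135131835938, -205.23443603515625), (200.18914794921875, 85.2754135131836), 11.734692573547363) 5986
wrist axis y0,slope,z,r [ 0.0017 -0.0014  0.0489  0.0177] 4420
  z fixed [ 0.0017 -0.0013  0.0184]
scene base ((535.290283203125, -206.51239013671875), (200.34849548339844, 86.59778594970703), 11.767230987548828) 3832
scene axis y0,slope,z,r [ 0.0004 -0.0011  0.0474  0.0176] 2538
  z fixed [ 0.0002 -0.0011  0.0171]
side base ((531.986572265625, -193.815185546875), (200.21336364746094, 70.48221588134766), 12.547174453735352) 1869
side axis y0,slope,z,r [ 0.0019 -0.0026  0.0493  0.0174] 1040
  z fixed [ 0.0011 -0.0024  0.0187]
[ 0.50588439 -0.21194539  0.19969299] [[0.98, 0.201, 0.0], [0.201, -0.98, 0.0], [0.0, -0.0, -1.0]] 0.01417407999885365 5.7 [-0.07059659 -0.11644188 -0.81859383] [-0.52  0.4   1.77  0.    0.98  0.85]
```

View pics/wrist2.png

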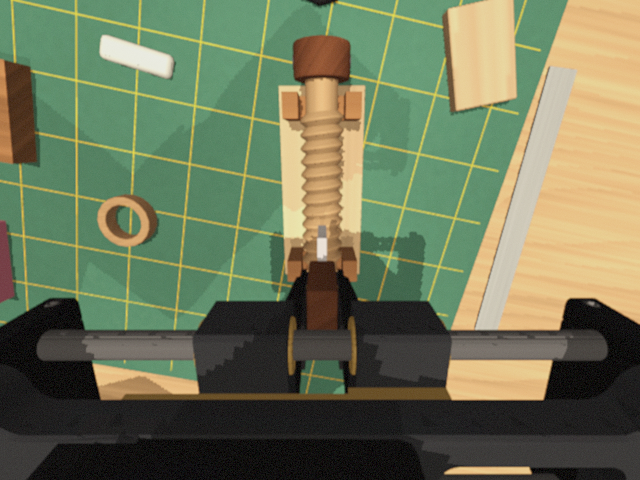

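The wrist view shows the leaf blade tip at (321,245) in the fingers. The thread runs from (322,115) to (322,250), with the head at (322,58), so the leaf is roughly along the spindle. Next I'll get the groove phase from the depth profile along the top.

```bash
cat > phase.py <<'E'
from h import *
import pickle
from scipy.optimize import least_squares
O=np.array([.5344,-.2052]);a=np.deg2rad(11.7);ex=np.array([np.cos(a),np.sin(a)]);ey=np.array([-ex[1],ex[0]])
for n in ['wrist','scene','side']:
    c=pickle.load(open(n+'2.pkl','rb'));W=c['W'].reshape(-1,3);d=W[:,:2]-O;X,Y,Z=d@ex*1e3,d@ey*1e3,W[:,2]*1e3
    for lo,hi in [(-25,58),(5,58)] if n=='wrist' else [(-58,58)]:
        m=(X>lo)&(X<hi)&(abs(Y)<9)&(Z>55)&(Z<73);x,y,r=X[m],Y[m],np.hypot(Y[m],Z[m]-48)
        # r = c + e x + A cos + B sin at pitch 12, lean slope k
        best=None
        for k in (np.tan(np.deg2rad(7)),-np.tan(np.deg2rad(7))):
            w=2*np.pi*(x-k*y)/12;M=np.c_[np.ones_like(x),x,y,np.cos(w),np.sin(w)]
            s,res,_,_=np.linalg.lstsq(M,r,rcond=None);amp=np.hypot(s[3],s[4]);ph=np.arctan2(s[4],s[3])*12/2/np.pi
            print(n,lo,'lean',round(k,2),'crest at x mod12 =',round(ph%12,2),'amp',amp.round(2),'rms',np.sqrt(res/len(x)).round(2),len(x),s[:3].round(3))
E
python3 phase.py
```

```text
wrist -25 lean 0.12 crest at x mod12 = 6.93 amp 1.89 rms [1.15] 1833 [ 1.8347e+01 -0.0000e+00 -1.1000e-02]
wrist -25 lean -0.12 crest at x mod12 = 6.89 amp 2.26 rms [0.74] 1833 [ 1.8359e+01 -2.0000e-03  2.0000e-03]
wrist 5 lean 0.12 crest at x mod12 = 6.94 amp 1.88 rms [1.16] 1231 [ 1.837e+01 -1.000e-03 -9.000e-03]
wrist 5 lean -0.12 crest at x mod12 = 6.87 amp 2.27 rms [0.74] 1231 [ 1.8366e+01 -2.0000e-03  3.0000e-03]
scene -58 lean 0.12 crest at x mod12 = 7.64 amp 1.82 rms [1.33] 1175 [ 1.6724e+01  2.0000e-03 -9.3000e-02]
scene -58 lean -0.12 crest at x mod12 = 7.44 amp 2.15 rms [1.05] 1175 [ 1.674e+01  1.000e-03 -7.000e-02]
side -58 lean 0.12 crest at x mod12 = 5.92 amp 2.02 rms [1.87] 412 [ 1.8403e+01  1.0000e-03 -2.9000e-02]
side -58 lean -0.12 crest at x mod12 = 6.6 amp 2.42 rms [1.64] 412 [ 1.8316e+01  2.0000e-03 -1.0000e-02]
```

```bash
python3 - <<'E'
from h import *
import pickle
c=pickle.load(open('wrist2.pkl','rb'));W=c['W'].reshape(-1,3)
E=np.array([[.98,.201,0],[.201,-.98,0],[0,0,-1.]]);p=np.array([.5059,-.2119,.1997]);T=(W-p)@E*1e3
m=(abs(T[:,1])<8)&(T[:,2]>-25)&(T[:,2]<38)&(T[:,0]>8)&(T[:,0]<40)
for lo in range(-25,38,4):
    q=T[m&(T[:,2]>=lo)&(T[:,2]<lo+4)]
    if len(q):print(lo,len(q),q.min(0).round(1),q.max(0).round(1),np.median(q,0).round(1))
O=np.array([.5344,-.2052]);a=np.deg2rad(11.7);ex=np.array([np.cos(a),np.sin(a)])
g=O+ex*-.0051;print('goal',g,'tool delta',np.r_[g-p[:2],0]@E)
E
```

```text
-25 106 [  8.7  -7.9 -25. ] [ 15.7   8.  -21. ] [ 15.    0.1 -23.1]
-21 99 [  8.8  -7.1 -21. ] [ 15.5   7.8 -17. ] [ 15.   -0.2 -19.1]
-17 88 [  8.6  -7.3 -16.9] [ 15.6   8.  -13.1] [ 14.9   0.3 -15. ]
-13 87 [  8.8  -8.  -12.9] [15.6  7.7 -9. ] [ 14.9  -0.2 -10.8]
-9 79 [ 8.5 -7.1 -8.9] [15.6  7.8 -5.1] [15.  -0.2 -7.1]
-5 75 [ 8.7 -7.2 -4.9] [26.5  8.  -1.1] [15.  -0.2 -2.7]
-1 273 [ 8.8 -7.3 -1. ] [28.4  7.5  2.9] [20.7 -0.2  0.6]
3 21 [27.7 -2.9  3. ] [28.1  2.   6.8] [28.  -0.2  5.2]
7 17 [27.6 -3.   7.1] [28.3  1.5 11. ] [28.  -0.7  8.9]
11 14 [27.7 -2.5 11.3] [28.4  1.5 14.6] [28.  -1.  12.9]
15 13 [27.7 -2.5 15.1] [28.3  1.6 18.8] [28.  -0.2 16.9]
19 14 [27.8 -2.6 19. ] [28.2  1.6 22.7] [27.9 -0.5 20.5]
23 14 [27.7 -2.6 23. ] [28.4  1.6 26.9] [28.  -0.5 24.8]
27 4 [27.6 -2.6 27.2] [27.9  0.4 28.6] [27.7 -0.8 28. ]
goal [ 0.52940596 -0.20623422] tool delta [ 0.02417467 -0.00082777  0.        ]
```

{"name": "arm_command", "arguments": {"series": [{"translation": [0.01,-0.0008,0.015],"rotation": [0,0,0]},{"translation": [0.02,-0.0008,0.035],"rotation": [0,0,0]},{"translation": [0.0242,-0.0008,0.055],"rotation": [0,0,0]},{"translation": [0.0242,-0.0008,0.072],"rotation": [0,0,0]},{"translation": [0.0242,-0.0008,0.084],"rotation": [0,0,0]},{"translation": [0.0242,-0.0008,0.09],"rotation": [0,0,0]},{"translation": [0.0242,-0.0008,0.093],"rotation": [0,0,0]},{"translation": [0.0242,-0.0008,0.0935],"rotation": [0,0,0]},{"translation": [0.0242,-0.0008,0.0935],"rotation": [0,0,0]},{"translation": [0.0242,-0.0008,0.0935],"rotation": [0,0,0]},{"translation": [0.0242,-0.0008,0.0935],"rotation": [0,0,0]},{"translation": [0.0242,-0.0008,0.0935],"rotation": [0,0,0]}]}}

```text
clock: 6.7
eef_pos: [0.5295, -0.2074, 0.1067]
ee_rot: [[0.98, 0.199, 0.001], [0.199, -0.98, -0.0], [0.001, 0.001, -1.0]]
wrist_force: [-0.1, -0.6, -1.3]
grip_width: 0.0137
finger_force: 30.0
```

{"name": "arm_command", "arguments": {"series": [{"translation": [0,-0.0008,0.001],"rotation": [0,0,0]},{"translation": [0,-0.0008,0.002],"rotation": [0,0,0]},{"translation": [0,-0.0008,0.003],"rotation": [0,0,0]},{"translation": [0,-0.0008,0.004],"rotation": [0,0,0]},{"translation": [0,-0.0008,0.0045],"rotation": [0,0,0]},{"translation": [0,-0.0008,0.005],"rotation": [0,0,0]},{"translation": [0,-0.0008,0.0055],"rotation": [0,0,0]},{"translation": [0,-0.0008,0.006],"rotation": [0,0,0]},{"translation": [0,-0.0008,0.006],"rotation": [0,0,0]},{"translation": [0,-0.0008,0.006],"rotation": [0,0,0]}]}}

```text
clock: 7.53
eef_pos: [0.5292, -0.2065, 0.1001]
ee_rot: [[0.98, 0.199, 0.0], [0.199, -0.98, -0.0], [0.0, 0.0, -1.0]]
wrist_force: [0.2, 0.2, -0.7]
grip_width: 0.0142
finger_force: 30.0
```

```bash
cat > st.py <<'E'
from h import *
s=bot.sense();E=np.array(s['ee_rot'])
O=np.array([.5344,-.2052]);a=np.deg2rad(11.7);ex=np.array([np.cos(a),np.sin(a)]);ey=np.array([-ex[1],ex[0]])
p=np.array(s['eef_pos']);d=p[:2]-O
print('t',s['clock'],'X %.2f Y %.2f z %.2f mm'%(d@ex*1e3,d@ey*1e3,p[2]*1e3),'F tool',(np.array(s['wrist_force'])@E).round(2),'T tool',(np.array(s['torque'])@E).round(3),'yaw',np.rad2deg(np.arctan2(E[1,0],E[0,0])).round(2),'tilt',np.round(E[2],4))
E
python3 st.py
```

```text
t 7.5333 X -5.40 Y -0.19 z 100.15 mm F tool [ 0.19 -0.16  0.74] T tool [ 0.036 -0.069 -0.015] yaw 11.5 tilt [ 1.e-04  1.e-04 -1.e+00]
```

No contact yet at 2.5 mm below crest height, so the teeth are in the grooves. I'll keep going gently.

{"name": "arm_command", "arguments": {"series": [{"translation": [0,0,0.0004],"rotation": [0,0,0]},{"translation": [0,0,0.0008],"rotation": [0,0,0]},{"translation": [0,0,0.0012],"rotation": [0,0,0]},{"translation": [0,0,0.0015],"rotation": [0,0,0]},{"translation": [0,0,0.0015],"rotation": [0,0,0]},{"translation": [0,0,0.0015],"rotation": [0,0,0]}]}}

```text
clock: 8.03
eef_pos: [0.5291, -0.2065, 0.0986]
ee_rot: [[0.98, 0.199, 0.0], [0.199, -0.98, -0.0], [0.0, 0.0, -1.0]]
wrist_force: [-0.6, 0.1, -0.8]
grip_width: 0.014
finger_force: 30.0
```

```bash
python3 st.py
```

```text
t 8.0333 X -5.43 Y -0.18 z 98.65 mm F tool [-0.61 -0.25  0.79] T tool [ 0.04  -0.064  0.008] yaw 11.5 tilt [ 1.e-04  0.e+00 -1.e+00]
```

{"name": "arm_command", "arguments": {"series": [{"translation": [0,0,0.0002],"rotation": [0,0,0]},{"translation": [0,0,0.0004],"rotation": [0,0,0]},{"translation": [0,0,0.0006],"rotation": [0,0,0]},{"translation": [0,0,0.0006],"rotation": [0,0,0]},{"translation": [0,0,0.0006],"rotation": [0,0,0]}]}}

```text
clock: 8.45
eef_pos: [0.5294, -0.2065, 0.0982]
ee_rot: [[0.98, 0.199, 0.001], [0.199, -0.98, -0.0], [0.001, 0.0, -1.0]]
wrist_force: [1.4, 0.8, 1.6]
grip_width: 0.0139
finger_force: 30.0
```

```bash
python3 st.py
```

```text
t 8.45 X -5.21 Y -0.26 z 98.23 mm F tool [ 1.52 -0.54 -1.63] T tool [ 0.1    0.144 -0.026] yaw 11.5 tilt [ 6.e-04  3.e-04 -1.e+00]
```

Contact is light, and the flank is pushing the leaf toward +x, so home is slightly that way.

{"name": "arm_command", "arguments": {"series": [{"translation": [0.0002,0,0],"rotation": [0,0,0]},{"translation": [0.0004,0,0],"rotation": [0,0,0]},{"translation": [0.0004,0,0.0002],"rotation": [0,0,0]},{"translation": [0.0004,0,0.0003],"rotation": [0,0,0]},{"translation": [0.0004,0,0.0003],"rotation": [0,0,0]},{"translation": [0.0004,0,0.0003],"rotation": [0,0,0]}]}}

```text
clock: 8.95
eef_pos: [0.5296, -0.2064, 0.0979]
ee_rot: [[0.98, 0.199, 0.0], [0.199, -0.98, -0.0], [0.0, 0.0, -1.0]]
wrist_force: [0.4, -0.1, 4.7]
grip_width: 0.0144
finger_force: 30.0
```

```bash
python3 st.py
```

```text
t 8.95 X -4.96 Y -0.22 z 97.92 mm F tool [ 0.39  0.18 -4.7 ] T tool [ 0.137 -0.054  0.003] yaw 11.5 tilt [ 3.e-04  2.e-04 -1.e+00]
```

{"name": "arm_command", "arguments": {"series": [{"translation": [0.0001,0,0.0001],"rotation": [0,0,0]},{"translation": [0.0001,0,0.0002],"rotation": [0,0,0]},{"translation": [0.0001,0,0.0002],"rotation": [0,0,0]},{"translation": [0.0001,0,0.0002],"rotation": [0,0,0]}]}}

```text
clock: 9.28
eef_pos: [0.5296, -0.2064, 0.0979]
ee_rot: [[0.98, 0.199, 0.0], [0.199, -0.98, -0.0], [0.0, 0.0, -1.0]]
wrist_force: [-0.7, 0.7, 7.8]
grip_width: 0.0139
finger_force: 30.0
```

```bash
python3 st.py
```

```text
t 9.2833 X -4.91 Y -0.23 z 97.92 mm F tool [-0.55 -0.88 -7.78] T tool [ 0.225 -0.252  0.039] yaw 11.5 tilt [ 3.e-04  3.e-04 -1.e+00]
```

z has stopped at 97.92 mm while the force rises, so the leaf has bottomed on both flanks. I'm easing off slightly and holding.

{"name": "arm_command", "arguments": {"series": [{"translation": [0,0,-0.0001],"rotation": [0,0,0]},{"translation": [0,0,-0.0001],"rotation": [0,0,0]},{"translation": [0,0,-0.0001],"rotation": [0,0,0]},{"translation": [0,0,-0.0001],"rotation": [0,0,0]},{"translation": [0,0,-0.0001],"rotation": [0,0,0]},{"translation": [0,0,-0.0001],"rotation": [0,0,0]}]}}

```text
clock: 9.78
eef_pos: [0.5296, -0.2064, 0.0979]
ee_rot: [[0.98, 0.199, 0.0], [0.199, -0.98, -0.0], [0.0, 0.0, -1.0]]
wrist_force: [-0.1, 0.5, 6.3]
grip_width: 0.0138
finger_force: 30.0
```

```bash
python3 st.py && python3 - <<'E'
from h import *
out=[]
for n,P in (('scene',None),('side',None)):
    c=snap(n);s=bot.sense();u,v=proj(c,np.array([.5294,-.2062,.075])).astype(int);k=c['img'][v-45:v+45,u-60:u+60];out.append(cv2.resize(k,(480,360)[:2] if 0 else (395,296),interpolation=cv2.INTER_CUBIC));print(u,v)
cv2.imwrite('pics/home.png',np.hstack(out))
E
python3 st.py
```

```text
t 9.7833 X -4.91 Y -0.24 z 97.95 mm F tool [ 0.01 -0.51 -6.31] T tool [ 0.139 -0.221  0.013] yaw 11.5 tilt [ 3.e-04  3.e-04 -1.e+00]
269 366
305 171
t 9.8833 X -4.92 Y -0.24 z 97.92 mm F tool [-0.37 -1.23 -5.63] T tool [ 0.111 -0.206 -0.038] yaw 11.5 tilt [ 3.e-04  3.e-04 -1.e+00]
```

View pics/home.png

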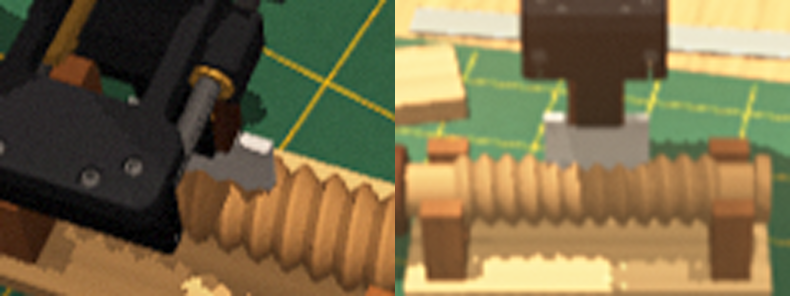

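In both crops the blade is sunk in the thread: left crop around (235,170), right crop around (598,155), with no visible gap. The torque suggests the −x end bears slightly more, so I'll level by a small pitch and then hold.

{"name": "arm_command", "arguments": {"series": [{"translation": [0.0001,0,0],"rotation": [0,-0.2,0]},{"translation": [0.0001,0,0],"rotation": [0,-0.2,0]},{"translation": [0.0001,0,0],"rotation": [0,-0.2,0]},{"translation": [0.0001,0,0],"rotation": [0,-0.2,0]},{"translation": [0.0001,0,0],"rotation": [0,-0.2,0]},{"translation": [0.0001,0,0],"rotation": [0,-0.2,0]}]}}

```text
clock: 10.38
eef_pos: [0.5297, -0.2064, 0.0979]
ee_rot: [[0.98, 0.199, -0.003], [0.199, -0.98, -0.001], [-0.003, 0.0, -1.0]]
wrist_force: [-1.3, -0.2, 5.8]
grip_width: 0.0143
finger_force: 30.0
```

```bash
python3 st.py
```

```text
t 10.3833 X -4.82 Y -0.23 z 97.92 mm F tool [-1.34 -0.1  -5.82] T tool [ 0.15  -0.162  0.003] yaw 11.5 tilt [-3.2e-03  2.0e-04 -1.0e+00]
```

{"name": "arm_command", "arguments": {"series": [{"translation": [-0.0001,0,0],"rotation": [0,0,0]},{"translation": [-0.0001,0,0],"rotation": [0,0,0]},{"translation": [-0.0001,0,0],"rotation": [0,0,0]},{"translation": [-0.0001,0,0],"rotation": [0,0,0]},{"translation": [-0.0001,0,0],"rotation": [0,0,0]},{"translation": [-0.0001,0,0],"rotation": [0,0,0]},{"translation": [-0.0001,0,0],"rotation": [0,0,0]},{"translation": [-0.0001,0,0],"rotation": [0,0,0]},{"translation": [-0.0001,0,0],"rotation": [0,0,0]},{"translation": [-0.0001,0,0],"rotation": [0,0,0]},{"translation": [-0.0001,0,0],"rotation": [0,0,0]},{"translation": [-0.0001,0,0],"rotation": [0,0,0]},{"translation": [-0.0001,0,0],"rotation": [0,0,0]},{"translation": [-0.0001,0,0],"rotation": [0,0,0]},{"translation": [-0.0001,0,0],"rotation": [0,0,0]},{"translation": [-0.0001,0,0],"rotation": [0,0,0]}]}}

```text
clock: 11.72
eef_pos: [0.5297, -0.2064, 0.0979]
ee_rot: [[0.98, 0.199, -0.003], [0.199, -0.98, -0.001], [-0.003, 0.0, -1.0]]
wrist_force: [0.2, 0.1, 6.7]
grip_width: 0.014
finger_force: 30.0
```

{"name": "arm_command", "arguments": {"series": [{"translation": [0,0,0],"rotation": [0,0,0]},{"translation": [0,0,0],"rotation": [0,0,0]},{"translation": [0,0,0],"rotation": [0,0,0]},{"translation": [0,0,0],"rotation": [0,0,0]},{"translation": [0,0,0],"rotation": [0,0,0]},{"translation": [0,0,0],"rotation": [0,0,0]},{"translation": [0,0,0],"rotation": [0,0,0]},{"translation": [0,0,0],"rotation": [0,0,0]},{"translation": [0,0,0],"rotation": [0,0,0]},{"translation": [0,0,0],"rotation": [0,0,0]},{"translation": [0,0,0],"rotation": [0,0,0]},{"translation": [0,0,0],"rotation": [0,0,0]},{"translation": [0,0,0],"rotation": [0,0,0]},{"translation": [0,0,0],"rotation": [0,0,0]},{"translation": [0,0,0],"rotation": [0,0,0]},{"translation": [0,0,0],"rotation": [0,0,0]},{"translation": [0,0,0],"rotation": [0,0,0]},{"translation": [0,0,0],"rotation": [0,0,0]}]}}

```text
clock: 13.22
eef_pos: [0.5297, -0.2064, 0.0979]
ee_rot: [[0.98, 0.199, -0.003], [0.199, -0.98, -0.001], [-0.003, 0.0, -1.0]]
wrist_force: [-0.7, -0.3, 6.3]
grip_width: 0.0139
finger_force: 30.0
```

```bash
python3 st.py; python3 -c "
from h import *
s=bot.sense();print(s['eef_pos'],np.round(s['ee_rot'],4).tolist())"
```

```text
t 13.2167 X -4.86 Y -0.24 z 97.91 mm F tool [-0.74  0.21 -6.26] T tool [ 0.204 -0.    -0.056] yaw 11.5 tilt [-3.1e-03  2.0e-04 -1.0e+00]
[ 0.52968382 -0.20641697  0.09791079] [[0.9799, 0.1994, -0.003], [0.1994, -0.9799, -0.0009], [-0.0031, 0.0002, -1.0]]
```

Held for over 2.8 s at about 6–7 N. Now lifting and returning to the rack.

{"name": "arm_command", "arguments": {"series": [{"translation": [0,0,-0.002],"rotation": [0,0,0]},{"translation": [0,0,-0.006],"rotation": [0,0,0]},{"translation": [0,0,-0.015],"rotation": [0,0.2,0]},{"translation": [0,0,-0.035],"rotation": [0,0.2,0]},{"translation": [0,0,-0.06],"rotation": [0,0.2,0]},{"translation": [0,0,-0.085],"rotation": [0,0.2,0]},{"translation": [0,0,-0.1],"rotation": [0,0.2,0]},{"translation": [0,0,-0.102],"rotation": [0,0.2,0]},{"translation": [0,0,-0.102],"rotation": [0,0.2,0]},{"translation": [0,0,-0.102],"rotation": [0,0.2,0]}]}}

```text
clock: 14.05
eef_pos: [0.5295, -0.2061, 0.1989]
ee_rot: [[0.98, 0.199, -0.001], [0.199, -0.98, 0.001], [-0.001, -0.001, -1.0]]
wrist_force: [0.8, 0.3, -2.0]
grip_width: 0.0139
finger_force: 30.0
```

```bash
cat > go.py <<'E'
from h import *
s=bot.sense();E=np.array(s['ee_rot']);p=np.array(s['eef_pos'])
g=np.array([.5416,.2163,p[2]]);print(p,'delta tool',((g-p)@E).round(4),'rotz',(np.rad2deg(np.arctan2(E[1,0],E[0,0]))-1.5).round(2),E[2].round(4))
E
python3 go.py
```

```text
[ 0.5294961  -0.20609763  0.19891421] delta tool [ 9.610e-02 -4.115e-01  2.000e-04] rotz 10.0 [-7.e-04 -7.e-04 -1.e+00]
```

{"name": "arm_command", "arguments": {"series": [{"translation": [0.003,-0.015,0],"rotation": [0,0,1]},{"translation": [0.009,-0.04,0],"rotation": [0,0,2]},{"translation": [0.018,-0.075,0],"rotation": [0,0,3]},{"translation": [0.026,-0.11,0],"rotation": [0,0,4]},{"translation": [0.034,-0.145,0],"rotation": [0,0,5]},{"translation": [0.042,-0.18,0],"rotation": [0,0,6]},{"translation": [0.05,-0.215,0],"rotation": [0,0,7]},{"translation": [0.058,-0.25,0],"rotation": [0,0,8]},{"translation": [0.067,-0.285,0],"rotation": [0,0,9]},{"translation": [0.075,-0.32,0],"rotation": [0,0,10]},{"translation": [0.083,-0.355,0],"rotation": [0,0,10]},{"translation": [0.091,-0.385,0],"rotation": [0,0,10]},{"translation": [0.095,-0.405,0],"rotation": [0,0,10]},{"translation": [0.0961,-0.4115,0],"rotation": [0,0,10]},{"translation": [0.0961,-0.4115,0],"rotation": [0,0,10]},{"translation": [0.0961,-0.4115,0],"rotation": [0,0,10]},{"translation": [0.0961,-0.4115,0],"rotation": [0,0,10]},{"translation": [0.0961,-0.4115,0],"rotation": [0,0,10]}]}}

```text
clock: 15.55
eef_pos: [0.5422, 0.2149, 0.1995]
ee_rot: [[1.0, 0.025, -0.0], [0.025, -1.0, -0.0], [-0.0, 0.0, -1.0]]
wrist_force: [-0.1, -0.0, -1.1]
grip_width: 0.014
finger_force: 30.0
```

```bash
python3 go.py
```

```text
[0.5421638  0.21485239 0.1994805 ] delta tool [-0.0005 -0.0015 -0.    ] rotz -0.08 [-3.e-04  2.e-04 -1.e+00]
```

{"name": "arm_command", "arguments": {"series": [{"translation": [-0.0005,-0.0015,0.015],"rotation": [0,0,0]},{"translation": [-0.0005,-0.0015,0.04],"rotation": [0,0,0]},{"translation": [-0.0005,-0.0015,0.07],"rotation": [0,0,0]},{"translation": [-0.0005,-0.0015,0.095],"rotation": [0,0,0]},{"translation": [-0.0005,-0.0015,0.112],"rotation": [0,0,0]},{"translation": [-0.0005,-0.0015,0.12],"rotation": [0,0,0]},{"translation": [-0.0005,-0.0015,0.124],"rotation": [0,0,0]},{"translation": [-0.0005,-0.0015,0.124],"rotation": [0,0,0]},{"translation": [-0.0005,-0.0015,0.124],"rotation": [0,0,0]},{"translation": [-0.0005,-0.0015,0.124],"rotation": [0,0,0]}]}}

```text
clock: 16.38
eef_pos: [0.5422, 0.2176, 0.0768]
ee_rot: [[1.0, 0.026, 0.002], [0.026, -1.0, 0.0], [0.002, -0.0, -1.0]]
wrist_force: [0.3, 0.2, -1.0]
grip_width: 0.014
finger_force: 30.0
```

```bash
python3 go.py
```

```text
[0.54215687 0.21761701 0.07684644] delta tool [-0.0006  0.0013 -0.    ] rotz -0.01 [ 2.e-03 -4.e-04 -1.e+00]
```

{"name": "arm_command", "arguments": {"series": [{"translation": [0,0,0],"rotation": [0,0,0]},{"translation": [0,0,0],"rotation": [0,0,0]},{"translation": [0,0,0],"rotation": [0,0,0]},{"translation": [0,0,0],"rotation": [0,0,0]}]}}

```text
clock: 16.72
eef_pos: [0.5416, 0.2176, 0.0759]
ee_rot: [[1.0, 0.026, 0.0], [0.026, -1.0, 0.0], [0.001, -0.0, -1.0]]
wrist_force: [-0.3, 0.4, -0.8]
grip_width: 0.0139
finger_force: 30.0
```

```bash
python3 go.py
```

```text
[0.54160399 0.21764731 0.07594249] delta tool [-0.      0.0013 -0.    ] rotz 0.01 [ 5.e-04 -1.e-04 -1.e+00]
```

{"name": "arm_command", "arguments": {"series": [{"translation": [0,0.0013,0],"rotation": [0,0,0]},{"translation": [0,0.0013,0],"rotation": [0,0,0]},{"translation": [0,0.0013,0.003],"rotation": [0,0,0]},{"translation": [0,0.0013,0.006],"rotation": [0,0,0]},{"translation": [0,0.0013,0.008],"rotation": [0,0,0]},{"translation": [0,0.0013,0.01],"rotation": [0,0,0]},{"translation": [0,0.0013,0.012],"rotation": [0,0,0]},{"translation": [0,0.0013,0.014],"rotation": [0,0,0]},{"translation": [0,0.0013,0.016],"rotation": [0,0,0]},{"translation": [0,0.0013,0.016],"rotation": [0,0,0]},{"translation": [0,0.0013,0.016],"rotation": [0,0,0]}]}}

```text
clock: 17.63
eef_pos: [0.5415, 0.2163, 0.0595]
ee_rot: [[1.0, 0.026, -0.0], [0.026, -1.0, -0.0], [-0.0, 0.0, -1.0]]
wrist_force: [0.6, 0.2, -1.4]
grip_width: 0.014
finger_force: 30.0
```

```bash
python3 go.py
```

```text
[0.54154141 0.21628495 0.05951771] delta tool [ 0.0001 -0.     -0.    ] rotz 0.0 [-1.e-04  1.e-04 -1.e+00]
```

The tips are about 5 mm into the slot with no contact. Continuing to the floor.

{"name": "arm_command", "arguments": {"series": [{"translation": [0,0,0.003],"rotation": [0,0,0]},{"translation": [0,0,0.006],"rotation": [0,0,0]},{"translation": [0,0,0.009],"rotation": [0,0,0]},{"translation": [0,0,0.012],"rotation": [0,0,0]},{"translation": [0,0,0.014],"rotation": [0,0,0]},{"translation": [0,0,0.015],"rotation": [0,0,0]},{"translation": [0,0,0.016],"rotation": [0,0,0]},{"translation": [0,0,0.0165],"rotation": [0,0,0]},{"translation": [0,0,0.0168],"rotation": [0,0,0]},{"translation": [0,0,0.0168],"rotation": [0,0,0]},{"translation": [0,0,0.0168],"rotation": [0,0,0]}]}}

```text
clock: 18.55
eef_pos: [0.5416, 0.2163, 0.0429]
ee_rot: [[1.0, 0.026, 0.0], [0.026, -1.0, 0.0], [0.0, -0.0, -1.0]]
wrist_force: [0.0, 0.0, -0.8]
grip_width: 0.0136
finger_force: 30.0
```

```bash
python3 go.py
```

```text
[0.54162061 0.21630396 0.04293847] delta tool [-0.  0. -0.] rotz 0.0 [ 2.e-04 -0.e+00 -1.e+00]
```

{"name": "arm_command", "arguments": {"series": [{"translation": [0,0,0.0002],"rotation": [0,0,0]},{"translation": [0,0,0.0004],"rotation": [0,0,0]},{"translation": [0,0,0.0004],"rotation": [0,0,0]},{"translation": [0,0,0.0004],"rotation": [0,0,0]}]}}

```text
clock: 18.88
eef_pos: [0.5417, 0.2163, 0.0426]
ee_rot: [[1.0, 0.026, 0.0], [0.026, -1.0, 0.0], [0.0, -0.0, -1.0]]
wrist_force: [-0.3, 0.4, 0.5]
grip_width: 0.0138
finger_force: 30.0
```

On the floor (the force changed sign). Releasing and backing off.

{"name": "arm_command", "arguments": {"hand": -0.05, "series": [{"translation": [0,0,0],"rotation": [0,0,0]},{"translation": [0,0,0],"rotation": [0,0,0]},{"translation": [0,0,0],"rotation": [0,0,0]},{"translation": [0,0,0],"rotation": [0,0,0]},{"translation": [0,0,0],"rotation": [0,0,0]},{"translation": [0,0,0],"rotation": [0,0,0]},{"translation": [0,0,0],"rotation": [0,0,0]}]}}

```text
clock: 19.47
eef_pos: [0.5416, 0.2163, 0.0424]
ee_rot: [[1.0, 0.026, 0.0], [0.026, -1.0, -0.0], [0.0, 0.0, -1.0]]
wrist_force: [-0.9, -0.6, -1.4]
grip_width: 0.0452
finger_force: 0.0
```

{"name": "arm_command", "arguments": {"series": [{"translation": [0,0,-0.005],"rotation": [0,0,0]},{"translation": [0,0,-0.015],"rotation": [0,0,0]},{"translation": [0,0,-0.035],"rotation": [0,0,0]},{"translation": [0,0,-0.065],"rotation": [0,0,0]},{"translation": [0,0,-0.1],"rotation": [0,0,0]},{"translation": [0,0,-0.13],"rotation": [0,0,0]},{"translation": [0,0,-0.15],"rotation": [0,0,0]},{"translation": [0,0,-0.157],"rotation": [0,0,0]},{"translation": [0,0,-0.157],"rotation": [0,0,0]},{"translation": [0,0,-0.157],"rotation": [0,0,0]},{"translation": [0,0,-0.157],"rotation": [0,0,0]}]}}

```text
clock: 20.38
eef_pos: [0.541, 0.2161, 0.198]
ee_rot: [[1.0, 0.026, -0.002], [0.026, -1.0, -0.001], [-0.002, 0.001, -1.0]]
wrist_force: [-0.3, -0.3, 0.6]
grip_width: 0.0448
finger_force: 0.0
```

```bash
python3 rack.py && python3 -c "
import cv2,pickle
c=pickle.load(open('side1.pkl','rb'));cv2.imwrite('pics/fin.png',cv2.resize(c['img'][300:430,180:300],None,fx=4,fy=4))"
```

```text
wrist rack ((542.6538696289062, 178.53585815429688), (95.60694122314453, 150.57879638671875), 1.7837506532669067) 0.030628590424590086
wrist grip [0.5425 0.2116 0.08  ] 525 ((541.8611450195312, 211.53114318847656), (30.18627166748047, 13.709417343139648), 1.4476889371871948)
wrist grip [0.5472 0.1416 0.08  ] 552 ((546.5084838867188, 140.92657470703125), (29.89257049560547, 14.340872764587402), 1.898572564125061)
scene rack ((543.5944213867188, 176.47682189941406), (95.91744232177734, 153.01844787597656), 1.6827847957611084) 0.028849638835878353
scene grip [0.5428 0.2082 0.0779] 136 ((542.4187622070312, 209.64120483398438), (16.134389877319336, 30.488327026367188), 89.85554504394531)
scene grip [0.5478 0.1373 0.0782] 155 ((547.544921875, 138.02317810058594), (29.254741668701172, 17.388057708740234), 3.2237651348114014)
side rack ((542.7683715820312, 178.693359375), (96.32255554199219, 152.74392700195312), 1.7701812982559204) 0.030472197725172567
side grip [0.5408 0.2132 0.0794] 273 ((541.2431640625, 211.70748901367188), (30.583026885986328, 16.621109008789062), 0.6100145578384399)
side grip [0.5453 0.1428 0.0793] 244 ((546.1655883789062, 141.15628051757812), (16.82761573791504, 31.290956497192383), 88.66049194335938)
[0.5412352  0.21617341 0.19815535] [[1.0, 0.026, -0.002], [0.026, -1.0, -0.001], [-0.002, 0.001, -1.0]] 0.04498722583607205 20.5333 [ 0.26837633  0.13631234 -0.67011758] [ 0.27  0.45  1.68 -0.    1.01  1.81]
```

View pics/fin.png

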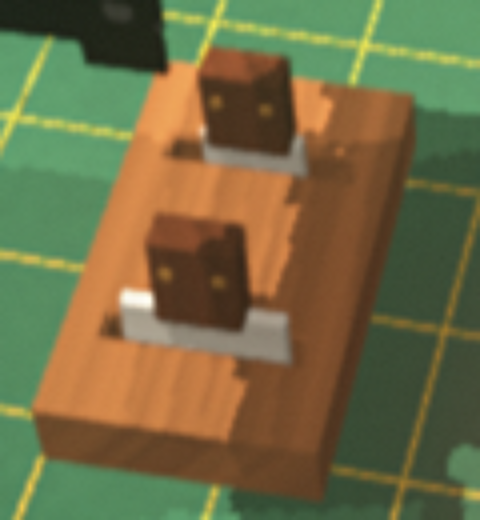

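The final crop shows the long leaf at about (200,290), down in its slot, but its grip top has shifted about 5 mm in y. I'll measure the lean.

```bash
cat > lean.py <<'E'
from h import *
import sys
for n in ['side','scene']:
    c=snap(n);W=c['W'].reshape(-1,3)*1e3
    for y in (214,141):
        cx=542 if y>200 else 546.5
        m=(abs(W[:,0]-cx)<12)&(abs(W[:,1]-y)<14)&(W[:,2]>44)&(W[:,2]<75);P=W[m]
        A=np.c_[P[:,2]-60,P[:,0]-cx,np.ones(len(P))];k=np.ones(len(P),bool)
        for _ in range(4):
            s=np.linalg.lstsq(A[k],P[k,1],rcond=None)[0];k=abs(A@s-P[:,1])<1.5
        b=(abs(W[:,0]-cx)<(26 if y>200 else 17))&(abs(W[:,0]-cx)>16)&(abs(W[:,1]-y)<14)&(W[:,2]>33)&(W[:,2]<40)
        print(n,y,'face y@60 %.1f lean deg %.2f yaw %.2f'%(s[2],np.rad2deg(np.arctan(s[0])),np.rad2deg(np.arctan(s[1]))),k.sum(),'blade y',np.median(W[b,1]).round(1),b.sum())
E
python3 lean.py
```

```text
side 214 face y@60 219.5 lean deg -4.71 yaw 2.18 255 blade y 216.3 54
side 141 face y@60 147.7 lean deg 0.27 yaw 1.51 209 blade y 142.7 5
scene 214 face y@60 204.2 lean deg -5.12 yaw 1.14 143 blade y 210.5 36
scene 141 face y@60 132.5 lean deg -1.34 yaw 0.43 169 blade y 138.9 5
```

It leans about 4.5° toward −y, so it tipped on release. I'll regrasp to straighten it and release more carefully.

{"name": "arm_command", "arguments": {"series": [{"translation": [0,0,0.03],"rotation": [0,0,0]},{"translation": [0,0,0.06],"rotation": [0,0,0]},{"translation": [0,0,0.09],"rotation": [0,0,0]},{"translation": [0,0,0.115],"rotation": [0,0,0]},{"translation": [0,0,0.13],"rotation": [0,0,0]},{"translation": [0,0,0.142],"rotation": [0,0,0]},{"translation": [0,0,0.15],"rotation": [0,0,0]},{"translation": [0,0,0.155],"rotation": [0,0,0]},{"translation": [0,0,0.157],"rotation": [0,0,0]},{"translation": [0,0,0.157],"rotation": [0,0,0]},{"translation": [0,0,0.157],"rotation": [0,0,0]},{"translation": [0,0,0.157],"rotation": [0,0,0]},{"translation": [0,0,0.157],"rotation": [0,0,0]}]}}

```text
clock: 21.72
eef_pos: [0.5419, 0.2164, 0.0431]
ee_rot: [[1.0, 0.026, 0.001], [0.026, -1.0, 0.0], [0.001, -0.0, -1.0]]
wrist_force: [0.5, -0.6, -0.0]
grip_width: 0.0449
finger_force: 0.0
```

{"name": "arm_command", "arguments": {"hand": -1, "series": [{"translation": [0,0,0],"rotation": [0,0,0]},{"translation": [0,0,0],"rotation": [0,0,0]},{"translation": [0,0,0],"rotation": [0,0,0]},{"translation": [0,0,0],"rotation": [0,0,0]},{"translation": [0,0,0],"rotation": [0,0,0]},{"translation": [0,0,0],"rotation": [0,0,0]},{"translation": [0,0,0],"rotation": [0,0,0]},{"translation": [0,0,0],"rotation": [0,0,0]}]}}

```text
clock: 22.38
eef_pos: [0.5416, 0.2163, 0.0425]
ee_rot: [[1.0, 0.026, 0.0], [0.026, -1.0, 0.0], [0.0, -0.0, -1.0]]
wrist_force: [0.1, -0.3, 0.2]
grip_width: 0.0139
finger_force: 30.0
```

```bash
python3 go.py; python3 st.py; python3 lean.py
```

```text
[0.54159935 0.21629799 0.04245887] delta tool [ 0. -0.  0.] rotz -0.0 [ 1.e-04 -0.e+00 -1.e+00]
t 22.3833 X 92.52 Y 411.28 z 42.46 mm F tool [ 0.11  0.31 -0.19] T tool [ 0.072 -0.143  0.031] yaw 1.5 tilt [ 1.e-04 -0.e+00 -1.e+00]
side 214 face y@60 218.5 lean deg -9.30 yaw -32.37 3 blade y 217.7 21
side 141 face y@60 0.7 lean deg -84.41 yaw -22.38 1 blade y 142.2 3
scene 214 face y@60 199.8 lean deg -17.00 yaw 1.92 53 blade y 212.5 38
scene 141 face y@60 132.6 lean deg 0.75 yaw 1.21 170 blade y 136.4 5
```

{"name": "arm_command", "arguments": {"series": [{"translation": [0,0,0.0001],"rotation": [0,0,0]},{"translation": [0,0,0.0002],"rotation": [0,0,0]},{"translation": [0,0,0.0002],"rotation": [0,0,0]},{"translation": [0,0,0.0002],"rotation": [0,0,0]}]}}

```text
clock: 22.82
eef_pos: [0.5416, 0.2163, 0.0423]
ee_rot: [[1.0, 0.026, 0.0], [0.026, -1.0, -0.0], [0.0, 0.0, -1.0]]
wrist_force: [-0.1, -0.5, 2.1]
grip_width: 0.0136
finger_force: 30.0
```

{"name": "arm_command", "arguments": {"hand": -0.68, "series": [{"translation": [0,0,0],"rotation": [0,0,0]},{"translation": [0,0,0],"rotation": [0,0,0]},{"translation": [0,0,0],"rotation": [0,0,0]},{"translation": [0,0,0],"rotation": [0,0,0]},{"translation": [0,0,0],"rotation": [0,0,0]},{"translation": [0,0,0],"rotation": [0,0,0]}]}}

```text
clock: 23.32
eef_pos: [0.5416, 0.2163, 0.0422]
ee_rot: [[1.0, 0.026, 0.0], [0.026, -1.0, -0.0], [0.0, 0.0, -1.0]]
wrist_force: [-0.8, 0.0, 0.4]
grip_width: 0.0154
finger_force: 0.0
```

{"name": "arm_command", "arguments": {"hand": -0.62, "series": [{"translation": [0,0,0],"rotation": [0,0,0]},{"translation": [0,0,0],"rotation": [0,0,0]},{"translation": [0,0,0],"rotation": [0,0,0]},{"translation": [0,0,0],"rotation": [0,0,0]},{"translation": [0,0,0],"rotation": [0,0,0]},{"translation": [0,0,0],"rotation": [0,0,0]}]}}

```text
clock: 23.82
eef_pos: [0.5416, 0.2163, 0.0423]
ee_rot: [[1.0, 0.026, 0.0], [0.026, -1.0, -0.0], [0.0, 0.0, -1.0]]
wrist_force: [0.2, -0.3, 0.4]
grip_width: 0.0181
finger_force: 0.0
```

{"name": "arm_command", "arguments": {"hand": -0.05, "series": [{"translation": [0,0,0],"rotation": [0,0,0]},{"translation": [0,0,0],"rotation": [0,0,0]},{"translation": [0,0,0],"rotation": [0,0,0]},{"translation": [0,0,0],"rotation": [0,0,0]},{"translation": [0,0,0],"rotation": [0,0,0]},{"translation": [0,0,0],"rotation": [0,0,0]},{"translation": [0,0,0],"rotation": [0,0,0]}]}}

```text
clock: 24.4
eef_pos: [0.5416, 0.2163, 0.0423]
ee_rot: [[1.0, 0.026, 0.0], [0.026, -1.0, -0.0], [0.0, 0.0, -1.0]]
wrist_force: [-1.1, -0.3, 0.1]
grip_width: 0.0451
finger_force: 0.0
```

```bash
python3 lean.py
```

```text
side 214 face y@60 222.6 lean deg -5.10 yaw 20.40 14 blade y 216.3 30
side 141 face y@60 146.6 lean deg 5.19 yaw -9.25 9 blade y 142.0 1
scene 214 face y@60 204.0 lean deg 4.01 yaw 7.19 12 blade y 211.0 27
scene 141 face y@60 132.7 lean deg -0.69 yaw 2.47 175 blade y 138.2 4
```

Views are occluded, so I'm retreating to measure.

{"name": "arm_command", "arguments": {"series": [{"translation": [0,0,-0.005],"rotation": [0,0,0]},{"translation": [0,0,-0.015],"rotation": [0,0,0]},{"translation": [0,0,-0.035],"rotation": [0,0,0]},{"translation": [0,0,-0.065],"rotation": [0,0,0]},{"translation": [0,0,-0.1],"rotation": [0,0,0]},{"translation": [0,0,-0.13],"rotation": [0,0,0]},{"translation": [0,0,-0.15],"rotation": [0,0,0]},{"translation": [0,0,-0.157],"rotation": [0,0,0]},{"translation": [0,0,-0.157],"rotation": [0,0,0]},{"translation": [0,0,-0.157],"rotation": [0,0,0]},{"translation": [0,0,-0.157],"rotation": [0,0,0]},{"translation": [0,0,-0.157],"rotation": [0,0,0]}]}}

```text
clock: 25.5
eef_pos: [0.5411, 0.2161, 0.1978]
ee_rot: [[1.0, 0.026, -0.002], [0.026, -1.0, -0.001], [-0.002, 0.001, -1.0]]
wrist_force: [0.6, -0.1, -0.2]
grip_width: 0.045
finger_force: 0.0
```

```bash
python3 lean.py; python3 rack.py | grep -E "grip|\[0"
```

```text
side 214 face y@60 219.3 lean deg -3.50 yaw 2.24 248 blade y 216.5 46
side 141 face y@60 147.7 lean deg 0.69 yaw 2.15 217 blade y 141.9 4
scene 214 face y@60 204.4 lean deg -3.15 yaw 1.77 153 blade y 210.7 39
scene 141 face y@60 132.5 lean deg -0.81 yaw 2.48 175 blade y 136.3 4
wrist grip [0.5427 0.2117 0.08  ] 522 ((542.0040283203125, 211.6664581298828), (29.286598205566406, 13.686863899230957), 1.4752418994903564)
wrist grip [0.5473 0.1417 0.08  ] 551 ((546.7274169921875, 141.02615356445312), (29.851062774658203, 14.424748420715332), 1.230833649635315)
scene grip [0.5429 0.2079 0.0782] 138 ((542.3093872070312, 208.64317321777344), (30.291973114013672, 15.969888687133789), 4.742666721343994)
scene grip [0.548  0.1373 0.0783] 152 ((547.0632934570312, 138.63784790039062), (30.13999366760254, 17.997913360595703), 2.509058952331543)
side grip [0.5407 0.2131 0.0795] 266 ((541.2489624023438, 212.00245666503906), (30.51226806640625, 16.78498649597168), 2.6220543384552)
side grip [0.5454 0.1425 0.0795] 236 ((545.738037109375, 140.67979431152344), (30.446672439575195, 17.200124740600586), 1.1128393411636353)
[0.54149208 0.21624102 0.19869351] [[1.0, 0.026, -0.001], [0.026, -1.0, -0.0], [-0.001, 0.0, -1.0]] 0.04532745597740765 25.75 [-0.00384044 -0.31236427  0.06216494] [ 0.27  0.45  1.68 -0.    1.01  1.81]
```

The lean is repeatable: it settles toward −y into the slot play. I'll set it against the −y slot wall so it can't tip that way.

{"name": "arm_command", "arguments": {"series": [{"translation": [0,0,0.03],"rotation": [0,0,0]},{"translation": [0,0,0.06],"rotation": [0,0,0]},{"translation": [0,0,0.09],"rotation": [0,0,0]},{"translation": [0,0,0.115],"rotation": [0,0,0]},{"translation": [0,0,0.13],"rotation": [0,0,0]},{"translation": [0,0,0.142],"rotation": [0,0,0]},{"translation": [0,0,0.15],"rotation": [0,0,0]},{"translation": [0,0,0.155],"rotation": [0,0,0]},{"translation": [0,0,0.157],"rotation": [0,0,0]},{"translation": [0,0,0.157],"rotation": [0,0,0]},{"translation": [0,0,0.157],"rotation": [0,0,0]},{"translation": [0,0,0.157],"rotation": [0,0,0]},{"translation": [0,0,0.157],"rotation": [0,0,0]}]}}

```text
clock: 26.83
eef_pos: [0.5419, 0.2164, 0.0429]
ee_rot: [[1.0, 0.026, 0.001], [0.026, -1.0, 0.0], [0.001, -0.0, -1.0]]
wrist_force: [-0.4, -0.3, 0.2]
grip_width: 0.0449
finger_force: 0.0
```

{"name": "arm_command", "arguments": {"hand": -1, "series": [{"translation": [0,0,0],"rotation": [0,0,0]},{"translation": [0,0,0],"rotation": [0,0,0]},{"translation": [0,0,0],"rotation": [0,0,0]},{"translation": [0,0,0],"rotation": [0,0,0]},{"translation": [0,0,0],"rotation": [0,0,0]},{"translation": [0,0,0],"rotation": [0,0,0]},{"translation": [0,0,0],"rotation": [0,0,0]}]}}

```text
clock: 27.42
eef_pos: [0.5416, 0.2163, 0.0422]
ee_rot: [[1.0, 0.026, 0.0], [0.026, -1.0, -0.0], [0.0, 0.0, -1.0]]
wrist_force: [-0.7, -0.0, -0.0]
grip_width: 0.0138
finger_force: 30.0
```

{"name": "arm_command", "arguments": {"series": [{"translation": [0,0,-0.0005],"rotation": [0,0,0]},{"translation": [0,0,-0.001],"rotation": [0,0,0]},{"translation": [0,0.0004,-0.001],"rotation": [0,0,0]},{"translation": [0,0.0008,-0.001],"rotation": [0,0,0]},{"translation": [0,0.0012,-0.001],"rotation": [0,0,0]},{"translation": [0,0.0012,-0.001],"rotation": [0,0,0]},{"translation": [0,0.0012,-0.001],"rotation": [0,0,0]}]}}

```text
clock: 28.0
eef_pos: [0.5416, 0.215, 0.0432]
ee_rot: [[1.0, 0.026, 0.0], [0.026, -1.0, -0.0], [0.0, 0.0, -1.0]]
wrist_force: [0.9, -0.1, -1.2]
grip_width: 0.0139
finger_force: 30.0
```

```bash
python3 go.py; python3 st.py
```

```text
[0.54162528 0.2150314  0.04324002] delta tool [ 0.     -0.0013 -0.    ] rotz -0.0 [ 1.e-04  0.e+00 -1.e+00]
t 28.0 X 92.29 Y 410.03 z 43.24 mm F tool [0.89 0.16 1.19] T tool [ 0.04  -0.135  0.037] yaw 1.5 tilt [ 1.e-04  0.e+00 -1.e+00]
```

Not touching yet, so I'll feel a little further for the wall.

{"name": "arm_command", "arguments": {"series": [{"translation": [0,0.0002,0],"rotation": [0,0,0]},{"translation": [0,0.0004,0],"rotation": [0,0,0]},{"translation": [0,0.0004,0],"rotation": [0,0,0]},{"translation": [0,0.0004,0],"rotation": [0,0,0]}]}}

```text
clock: 28.33
eef_pos: [0.5417, 0.2148, 0.0433]
ee_rot: [[1.0, 0.026, 0.0], [0.026, -1.0, 0.0], [0.0, -0.0, -1.0]]
wrist_force: [-1.0, 0.7, -1.4]
grip_width: 0.0142
finger_force: 30.0
```

{"name": "arm_command", "arguments": {"series": [{"translation": [0,0.0002,0],"rotation": [0,0,0]},{"translation": [0,0.0004,0],"rotation": [0,0,0]},{"translation": [0,0.0004,0],"rotation": [0,0,0]},{"translation": [0,0.0004,0],"rotation": [0,0,0]}]}}

```text
clock: 28.67
eef_pos: [0.5416, 0.2146, 0.0433]
ee_rot: [[1.0, 0.026, 0.0], [0.026, -1.0, 0.0], [0.0, -0.0, -1.0]]
wrist_force: [-0.7, 5.4, -2.0]
grip_width: 0.0142
finger_force: 30.0
```

```bash
python3 go.py; python3 st.py
```

```text
[0.54163608 0.21462825 0.04325688] delta tool [ 0.     -0.0017  0.    ] rotz 0.01 [ 3.e-04 -4.e-04 -1.e+00]
t 28.6667 X 92.22 Y 409.64 z 43.26 mm F tool [-0.56 -5.38  1.98] T tool [ 1.169 -0.147 -0.167] yaw 1.51 tilt [ 3.e-04 -4.e-04 -1.e+00]
```

The wall is at y≈0.2148. Backing off to bare contact, lowering to the floor and releasing in steps.

{"name": "arm_command", "arguments": {"series": [{"translation": [0,-0.0002,0],"rotation": [0,0,0]},{"translation": [0,-0.0004,0],"rotation": [0,0,0]},{"translation": [0,-0.0004,0.0005],"rotation": [0,0,0]},{"translation": [0,-0.0004,0.0009],"rotation": [0,0,0]},{"translation": [0,-0.0004,0.0011],"rotation": [0,0,0]},{"translation": [0,-0.0004,0.0011],"rotation": [0,0,0]},{"translation": [0,-0.0004,0.0011],"rotation": [0,0,0]}]}}

```text
clock: 29.25
eef_pos: [0.5417, 0.2147, 0.0423]
ee_rot: [[1.0, 0.026, 0.0], [0.026, -1.0, 0.0], [0.0, -0.0, -1.0]]
wrist_force: [-0.0, 2.7, 1.6]
grip_width: 0.0141
finger_force: 30.0
```

{"name": "arm_command", "arguments": {"hand": -0.69, "series": [{"translation": [0,0,0],"rotation": [0,0,0]},{"translation": [0,0,0],"rotation": [0,0,0]},{"translation": [0,0,0],"rotation": [0,0,0]},{"translation": [0,0,0],"rotation": [0,0,0]},{"translation": [0,0,0],"rotation": [0,0,0]},{"translation": [0,0,0],"rotation": [0,0,0]}]}}

```text
clock: 29.75
eef_pos: [0.5416, 0.2146, 0.0421]
ee_rot: [[1.0, 0.026, -0.0], [0.026, -1.0, -0.0], [-0.0, 0.0, -1.0]]
wrist_force: [-0.6, 0.4, -0.3]
grip_width: 0.015
finger_force: 0.0
```

{"name": "arm_command", "arguments": {"hand": -0.05, "series": [{"translation": [0,0,0],"rotation": [0,0,0]},{"translation": [0,0,0],"rotation": [0,0,0]},{"translation": [0,0,0],"rotation": [0,0,0]},{"translation": [0,0,0],"rotation": [0,0,0]},{"translation": [0,0,0],"rotation": [0,0,0]},{"translation": [0,0,0],"rotation": [0,0,0]},{"translation": [0,0,0],"rotation": [0,0,0]}]}}

```text
clock: 30.33
eef_pos: [0.5417, 0.2147, 0.0422]
ee_rot: [[1.0, 0.026, 0.0], [0.026, -1.0, -0.0], [0.0, 0.0, -1.0]]
wrist_force: [-0.5, -0.2, -0.2]
grip_width: 0.0446
finger_force: 0.0
```

{"name": "arm_command", "arguments": {"series": [{"translation": [0,0,-0.005],"rotation": [0,0,0]},{"translation": [0,0,-0.015],"rotation": [0,0,0]},{"translation": [0,0,-0.035],"rotation": [0,0,0]},{"translation": [0,0,-0.065],"rotation": [0,0,0]},{"translation": [0,0,-0.1],"rotation": [0,0,0]},{"translation": [0,0,-0.13],"rotation": [0,0,0]},{"translation": [0,0,-0.15],"rotation": [0,0,0]},{"translation": [0,0,-0.157],"rotation": [0,0,0]},{"translation": [0,0,-0.157],"rotation": [0,0,0]},{"translation": [0,0,-0.157],"rotation": [0,0,0]},{"translation": [0,0,-0.157],"rotation": [0,0,0]},{"translation": [0,0,-0.157],"rotation": [0,0,0]}]}}

```text
clock: 31.33
eef_pos: [0.5411, 0.2145, 0.1976]
ee_rot: [[1.0, 0.026, -0.002], [0.026, -1.0, -0.001], [-0.002, 0.001, -1.0]]
wrist_force: [0.4, -0.2, 0.8]
grip_width: 0.0452
finger_force: 0.0
```

```bash
python3 lean.py; python3 rack.py | grep -E "grip|\[0"
```

```text
side 214 face y@60 231.5 lean deg 13.51 yaw 1.56 4 blade y 221.8 32
side 141 face y@60 147.5 lean deg 0.41 yaw 1.43 209 blade y 143.1 6
scene 214 face y@60 216.3 lean deg 9.97 yaw 2.68 148 blade y 216.4 48
scene 141 face y@60 132.6 lean deg 0.24 yaw 1.01 176 blade y 137.4 6
wrist grip [0.5422 0.2273 0.0792] 526 ((541.6582641601562, 227.39756774902344), (29.997987747192383, 14.447420120239258), 2.577498435974121)
wrist grip [0.5474 0.1417 0.0801] 552 ((546.6857299804688, 140.88482666015625), (29.65332794189453, 14.478824615478516), 1.2647268772125244)
scene grip [0.5425 0.2233 0.0775] 118 ((542.0955200195312, 224.4651336669922), (15.966096878051758, 29.90966033935547), 88.42984008789062)
scene grip [0.5478 0.1376 0.078 ] 152 ((547.3198852539062, 139.23239135742188), (29.64134407043457, 17.110984802246094), 2.0024521350860596)
side grip [0.5405 0.2287 0.0788] 262 ((541.2288208007812, 228.09280395507812), (30.456804275512695, 14.522078514099121), 0.7705543041229248)
side grip [0.5451 0.1426 0.0796] 234 ((545.7664184570312, 141.1199493408203), (17.084449768066406, 30.213157653808594), 89.81370544433594)
[0.5415367  0.2146613  0.19861659] [[1.0, 0.026, -0.001], [0.026, -1.0, -0.0], [-0.001, 0.0, -1.0]] 0.045315428263176694 31.5833 [-0.04194972  0.63162176 -0.34033626] [ 0.26  0.45  1.68 -0.    1.01  1.81]
```

It sprang back to +y, with stored wall force and now about a 10° lean. I'll regrasp with a wider opening, then place it with a slight tilt toward the −y wall and no side load.

{"name": "arm_command", "arguments": {"hand": 0.2, "series": [{"translation": [0,-0.0018,0],"rotation": [0,0,0]},{"translation": [0,-0.0018,0],"rotation": [0,0,0]},{"translation": [0,-0.0018,0.03],"rotation": [0,0,0]},{"translation": [0,-0.0018,0.06],"rotation": [0,0,0]},{"translation": [0,-0.0018,0.09],"rotation": [0,0,0]},{"translation": [0,-0.0018,0.115],"rotation": [0,0,0]},{"translation": [0,-0.0018,0.13],"rotation": [0,0,0]},{"translation": [0,-0.0018,0.142],"rotation": [0,0,0]},{"translation": [0,-0.0018,0.15],"rotation": [0,0,0]},{"translation": [0,-0.0018,0.155],"rotation": [0,0,0]},{"translation": [0,-0.0018,0.1565],"rotation": [0,0,0]},{"translation": [0,-0.0018,0.1565],"rotation": [0,0,0]},{"translation": [0,-0.0018,0.1565],"rotation": [0,0,0]},{"translation": [0,-0.0018,0.1565],"rotation": [0,0,0]}]}}

```text
clock: 32.75
eef_pos: [0.5419, 0.2166, 0.0434]
ee_rot: [[1.0, 0.026, 0.001], [0.026, -1.0, 0.0], [0.001, -0.0, -1.0]]
wrist_force: [-1.0, 0.7, 0.1]
grip_width: 0.0567
finger_force: 0.0
```

{"name": "arm_command", "arguments": {"hand": -1, "series": [{"translation": [0,0,0],"rotation": [0,0,0]},{"translation": [0,0,0],"rotation": [0,0,0]},{"translation": [0,0,0],"rotation": [0,0,0]},{"translation": [0,0,0],"rotation": [0,0,0]},{"translation": [0,0,0],"rotation": [0,0,0]},{"translation": [0,0,0],"rotation": [0,0,0]},{"translation": [0,0,0],"rotation": [0,0,0]},{"translation": [0,0,0],"rotation": [0,0,0]}]}}

```text
clock: 33.42
eef_pos: [0.5416, 0.2165, 0.0426]
ee_rot: [[1.0, 0.026, 0.0], [0.026, -1.0, -0.0], [0.0, 0.0, -1.0]]
wrist_force: [-0.2, -0.7, -0.5]
grip_width: 0.0139
finger_force: 30.0
```

```bash
python3 go.py; python3 st.py
```

```text
[0.54156723 0.21645252 0.04259906] delta tool [0.     0.0002 0.    ] rotz 0.0 [ 0.e+00  1.e-04 -1.e+00]
t 33.4167 X 92.52 Y 411.44 z 42.60 mm F tool [-0.25  0.74  0.47] T tool [-0.046 -0.047  0.049] yaw 1.5 tilt [ 0.e+00  1.e-04 -1.e+00]
```

{"name": "arm_command", "arguments": {"series": [{"translation": [0,0,-0.0005],"rotation": [0,0,0]},{"translation": [0,0,-0.001],"rotation": [0,0,0]},{"translation": [0,0.0005,-0.001],"rotation": [0.5,0,0]},{"translation": [0,0.001,-0.001],"rotation": [1,0,0]},{"translation": [0,0.0015,-0.001],"rotation": [1.5,0,0]},{"translation": [0,0.0018,-0.001],"rotation": [2,0,0]},{"translation": [0,0.0018,-0.001],"rotation": [2,0,0]},{"translation": [0,0.0018,-0.001],"rotation": [2,0,0]},{"translation": [0,0.0018,-0.001],"rotation": [2,0,0]}]}}

```text
clock: 34.17
eef_pos: [0.5417, 0.2146, 0.0437]
ee_rot: [[1.0, 0.026, -0.001], [0.026, -0.999, 0.035], [0.0, -0.035, -0.999]]
wrist_force: [0.4, -0.4, -2.1]
grip_width: 0.0137
finger_force: 30.0
```

```bash
python3 go.py; python3 st.py
```

```text
[0.54166979 0.21460261 0.04365113] delta tool [-0.     -0.0017  0.0001] rotz -0.01 [ 1.000e-04 -3.480e-02 -9.994e-01]
t 34.1667 X 92.25 Y 409.61 z 43.65 mm F tool [0.36 0.45 2.06] T tool [ 0.077 -0.084  0.045] yaw 1.49 tilt [ 1.000e-04 -3.480e-02 -9.994e-01]
```

{"name": "arm_command", "arguments": {"series": [{"translation": [0,0,0.0004],"rotation": [0,0,0]},{"translation": [0,0,0.0008],"rotation": [0,0,0]},{"translation": [0,0,0.0011],"rotation": [0,0,0]},{"translation": [0,0,0.0011],"rotation": [0,0,0]},{"translation": [0,0,0.0011],"rotation": [0,0,0]}]}}

```text
clock: 34.58
eef_pos: [0.5416, 0.2148, 0.0426]
ee_rot: [[1.0, 0.026, -0.001], [0.026, -0.999, 0.035], [0.0, -0.035, -0.999]]
wrist_force: [-0.4, 1.0, -0.8]
grip_width: 0.0138
finger_force: 30.0
```

```bash
python3 st.py
```

```text
t 34.5833 X 92.26 Y 409.78 z 42.58 mm F tool [-0.4  -0.95  0.84] T tool [ 0.027 -0.126  0.018] yaw 1.5 tilt [ 2.000e-04 -3.490e-02 -9.994e-01]
```

{"name": "arm_command", "arguments": {"series": [{"translation": [0,-0.0001,0.0001],"rotation": [0,0,0]},{"translation": [0,-0.0001,0.0002],"rotation": [0,0,0]},{"translation": [0,-0.0001,0.0002],"rotation": [0,0,0]},{"translation": [0,-0.0001,0.0002],"rotation": [0,0,0]}]}}

```text
clock: 34.92
eef_pos: [0.5417, 0.2148, 0.0425]
ee_rot: [[1.0, 0.026, -0.001], [0.026, -0.999, 0.035], [0.0, -0.035, -0.999]]
wrist_force: [0.1, -0.5, 1.2]
grip_width: 0.014
finger_force: 30.0
```

{"name": "arm_command", "arguments": {"hand": -0.69, "series": [{"translation": [0,0,0],"rotation": [0,0,0]},{"translation": [0,0,0],"rotation": [0,0,0]},{"translation": [0,0,0],"rotation": [0,0,0]},{"translation": [0,0,0],"rotation": [0,0,0]},{"translation": [0,0,0],"rotation": [0,0,0]},{"translation": [0,0,0],"rotation": [0,0,0]}]}}

```text
clock: 35.42
eef_pos: [0.5416, 0.2148, 0.0423]
ee_rot: [[1.0, 0.026, -0.001], [0.026, -0.999, 0.035], [0.0, -0.035, -0.999]]
wrist_force: [0.1, -0.4, 0.6]
grip_width: 0.0149
finger_force: 0.0
```

{"name": "arm_command", "arguments": {"hand": -0.05, "series": [{"translation": [0,0,0],"rotation": [0,0,0]},{"translation": [0,0,0],"rotation": [0,0,0]},{"translation": [0,0,0],"rotation": [0,0,0]},{"translation": [0,0,0],"rotation": [0,0,0]},{"translation": [0,0,0],"rotation": [0,0,0]},{"translation": [0,0,0],"rotation": [0,0,0]},{"translation": [0,0,0],"rotation": [0,0,0]}]}}

```text
clock: 36.0
eef_pos: [0.5416, 0.2148, 0.0423]
ee_rot: [[1.0, 0.026, -0.001], [0.026, -0.999, 0.035], [0.0, -0.035, -0.999]]
wrist_force: [0.7, 0.5, 0.6]
grip_width: 0.045
finger_force: 0.0
```

{"name": "arm_command", "arguments": {"series": [{"translation": [0,0,-0.005],"rotation": [0,0,0]},{"translation": [0,0,-0.015],"rotation": [0,0,0]},{"translation": [0,0,-0.035],"rotation": [0,0,0]},{"translation": [0,0,-0.065],"rotation": [0,0,0]},{"translation": [0,0,-0.1],"rotation": [0,0,0]},{"translation": [0,0,-0.13],"rotation": [0,0,0]},{"translation": [0,0,-0.15],"rotation": [-2,0,0]},{"translation": [0,0,-0.157],"rotation": [-2,0,0]},{"translation": [0,0,-0.157],"rotation": [-2,0,0]},{"translation": [0,0,-0.157],"rotation": [-2,0,0]},{"translation": [0,0,-0.157],"rotation": [-2,0,0]}]}}

```text
clock: 36.92
eef_pos: [0.5411, 0.2092, 0.1978]
ee_rot: [[1.0, 0.026, -0.002], [0.026, -1.0, 0.0], [-0.002, -0.0, -1.0]]
wrist_force: [0.4, -0.4, 0.3]
grip_width: 0.0452
finger_force: 0.0
```

```bash
python3 lean.py; python3 rack.py | grep -E "grip|\[0"
```

```text
side 214 face y@60 219.9 lean deg -3.17 yaw 1.03 248 blade y 216.5 47
side 141 face y@60 147.6 lean deg 0.28 yaw 0.90 212 blade y 142.9 3
scene 214 face y@60 204.7 lean deg -3.35 yaw 0.90 149 blade y 210.6 43
scene 141 face y@60 132.6 lean deg 0.69 yaw 0.56 174 blade y 136.9 4
wrist grip [0.5429 0.2121 0.0802] 508 ((541.98681640625, 211.89291381835938), (30.241857528686523, 13.497536659240723), 1.0724458694458008)
wrist grip [0.5473 0.1416 0.0801] 549 ((546.783935546875, 141.0075225830078), (29.66251564025879, 14.313749313354492), 1.2443997859954834)
scene grip [0.543  0.2087 0.0782] 134 ((542.568359375, 210.0338134765625), (29.791955947875977, 15.762389183044434), 2.3768723011016846)
scene grip [0.5479 0.1373 0.0781] 154 ((547.0291137695312, 138.1839599609375), (29.571760177612305, 16.875215530395508), 1.1014072895050049)
side grip [0.5407 0.2139 0.0795] 270 ((541.3253173828125, 212.44833374023438), (29.867502212524414, 16.550281524658203), 1.1857633590698242)
side grip [0.5453 0.1427 0.0794] 238 ((545.8970336914062, 142.07754516601562), (30.12360954284668, 17.75413703918457), 2.988105058670044)
[0.54161283 0.20924795 0.19841622] [[1.0, 0.026, -0.001], [0.026, -1.0, -0.0], [-0.001, 0.0, -1.0]] 0.04518485886808736 37.1667 [ 0.15484632 -0.30670539 -1.38011999] [0.25 0.45 1.69 0.   1.01 1.8 ]
```

The leaf is fully down (its grip top is at the same height as at the start). It rests about 3° off vertical within the slot's play, the short leaf hasn't moved, and the gripper is clear. Handing in.

```bash
python3 -c "
from station import hand_in
print(hand_in())"
```

```text
the job is handed in; nothing more can be done
None
```

I seated the longer leaf home in the thread, held it there for about 3 s at about 6–7 N, then returned it fully down in its slot and let go; it took three re-grips after it tipped on release, and it still leans about 3° in the slot's play, with the short leaf not moved and the job handed in at about 37 s.

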